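# Load the vial cassette and slide the tray cover shut

### The job

Set the blue vial cassette down, upright and without dropping it, on the floor of the open compartment of the sample-tray box under the wire shelf. Then slide the flat cover fully home over it by pressing lightly on the cover and dragging it shut. Leave the orange cassette and everything else where it stands.

Things in the scene. Friction and masses are not known exactly. Their poses are not given: they have to be found in the camera images.
- box: White steel sample-tray box fixed to the bench: 150 mm deep (x -75 to 75), 310 mm long (y -160 to 150), 68 mm high, wall tops at z = 68 with blue strips. Origin on the bench at mid-depth; same origin and yaw as the riser it stands under. +y half: open compartment. -y half: steel hood, top z = 72, edge at y = -25, under which the cover retracts.
- compartment (a point): Centre of the compartment's flat floor: box frame (0, 74, 12) mm. The compartment is 124 mm in box x (-62 to 62) by 128 mm in box y (10 to 138), open at the top where the cover is not over it; walls 12 to 13 mm thick, up to z = 68.
- cover (a joint): Opening (m) of the flat sliding cover: 0 = fully shut on its stop, 0.11 = fully open; 0.09 to 0.108 at the start. Slides level along box y, shuts towards +y. Its leading edge is at box y = 138 mm minus the opening; the compartment is uncovered from there to y = 138. About 2 N of sliding friction, which pressing does not raise, slight damping, no spring; stays where left.
- thumb_pad (a point): Centre of the flush black thumb pad (60 x 32 mm) on the flat aluminium cover, top at z = 65 mm, box x = 0, 22 mm behind the leading edge; moves with it. The cover (122 wide, 178 long, 5 thick, underside z = 60) has no handle; its trailing edge stays under the hood. Press with closed fingertips (8 to 20 N; friction coefficient 0.5 to 1) and drag; too little pressure slips.
- cassette: BLUE vial cassette, loose, 0.1 to 0.2 kg: base 90 (x) by 46 (y) by 20 mm high; on it a central upright grip rib 70 (x) by 14 (y) mm, z = 20 to 40 mm, between two rows of white caps. Origin at the centre of its underside, z up. Starts on the bench to the robot's right. Pinch the rib across y. Standing in the compartment it clears the cover by 8 mm.
- spare: ORANGE vial cassette of the same shape; not wanted, leave it alone. It and the blue one may stand in either of two places.
- riser: Fixed wire riser shelf over the box, same origin and yaw. Deck x -20 to 210, y -245 to 245 mm, underside z = 250 mm, bottles along its rear; 14 mm posts at x = -15 and 205, y = -240 and 240. It overhangs the middle of the box, so an upright tool does not fit over compartment or pad: lean the tool 30 to 35 degrees, fingers pointing down and forward (riser +x).
- wash_bottle: White wash bottle, 60 mm wide, 180 mm tall, standing left of the riser; origin at its foot. Bystander.
- wash_bottle2: Yellow wash bottle, same size, under the riser behind the compartment; origin at its foot. Bystander.
- beaker: Glass beaker 64 mm wide, 70 mm high, in front of the hood end of the box; origin at its foot. Bystander.
- jar: Amber jar 60 mm wide, 80 mm high, under the riser behind the box; origin at its foot. Bystander.
- spatula: Spatula 170 mm long, lying on the bench before the box, nearest the robot; origin at the middle of its underside. Bystander.

How it is judged:
On the way, in this order (a step that is already met when the one before it is completed fails the run):
1. the blue cassette stands upright on the compartment floor, let go (x of cassette in the frame of box between -0.03 and 0.03 m and y of cassette in the frame of box between 0.02 and 0.13 m and z of cassette in the frame of box below 0.018 m and angle between cassette's own z axis and vertical below 0.12 rad and contact force between the fingers and cassette below 0.1 N), for 0.2 s.
2. the cover is slid fully home over the cassette (x of cassette in the frame of box between -0.03 and 0.03 m and y of cassette in the frame of box between 0.02 and 0.13 m and z of cassette in the frame of box below 0.018 m and angle between cassette's own z axis and vertical below 0.12 rad and value of joint cover below 0.004 m), for 0.2 s.
At the end, for the whole second after the job is handed in: The blue cassette stands upright (within 7 degrees) and at rest on the floor of the compartment, and the cover over it is shut to within 4 mm of its stop (all of step 2 and linear speed of cassette below 0.02 m/s); the robot touches nothing.
It fails at once if the box or its cover is pressed or pushed by the fingers with more than 50 N (contact force between the fingers and box above 50 N).
It fails at once if the blue cassette is dropped into the compartment from more than 12 mm above its floor (x of cassette in the frame of box between -0.05 and 0.05 m and y of cassette in the frame of box between 0.01 and 0.14 m and z of cassette in the frame of box above 0.024 m and contact force between the fingers and cassette below 0.05 N).
It fails at once if the orange cassette or another bystander is moved by more than 20 mm (distance of any of spare, wash_bottle, wash_bottle2, beaker, jar, spatula from where it was at the start of the episode above 0.02 m).
It also fails if it takes over 48 s, if anything falls off the work surface, if the arm or the gripper's body presses on something with over 40 N, if the wrist force passes 120 N, or if a joint passes its speed limit or range.

### The arm

A 7-joint arm with a two-finger parallel gripper is mounted at the origin on the work surface. World frame = base frame: x ahead of the robot, y to its left, z up, the work surface at z = 0. Lengths are in m, angles in rad, forces in N, time in s.
With the tool pointing down it reaches from about 0.4 to 0.875 m from the base axis. Payload 19.3 kg.
Tool frame: the origin (TCP) lies at the very end of the fingers, on their centre line; the grasp point (between the pads) lies 19 mm behind it; z points along the fingers, y is the line along which they close (so a half turn about z gives the same grasp; the last joint's range is limited). The gripper opens to 85 mm and grips with 20 to 120 N. Pads are 22 mm wide; open, the fingers measure 114 mm over their backs; the gripper's body (76 mm by 85 mm) begins 54 mm behind the grasp point. The pads swing forward as they close: fully open they stand 13 mm farther back than shut.
Start: joints at [1.176, 0.521, -0.036, 1.599, 0.021, 1.021, -0.113], TCP at [0.199, -0.592, 0.231] pointing down, gripper open.
Joint ranges: [-2.91, 2.91], [-0.3, 2.13], [-1.5, 1.42], [0.17, 2.43], [-1.26, 4.41], [0.16, 1.93], [-2.52, 2.52]. Speed limits (rad/s): [1.89, 1.89, 2.39, 2.39, 3.01, 3.01, 3.01].

### API

Orientations are given as [roll, pitch, yaw] about the fixed x, y, z axes, in that order (R = Rz(yaw) Ry(pitch) Rx(roll)).
In Python, from workcell import bot gives the robot as it stands.
- The arm moves only by the shell command python3 -m crank 'ROWS' [FORCE]. ROWS is a JSON object of lists of equal length, an entry for each row: "travel": the shift along the world's x, y, z in cm, a list of three; "turn": the turn, a rotation vector about the world's x, y, z in degrees, a list of three; "gripper": the closure, from 0 (fully open) to 1 (shut). A call has exactly 5 rows; each row is the pose to reach, as a shift and turn from the pose commanded when the call began; what a row does not reach only later rows make up. A row lasts 1/10 s, in which the tool goes at most 50 mm and 8.59 degrees, less where a joint would pass 70% of its speed; a pose out of reach is approached as far as the arm can. A call with a gripper value outside its range is refused whole. The fingers move at their own pace and stop on an object; FORCE is the grip in N (left out, the last holds). Time passes only in rows, so rows that repeat a pose let the fingers close, or fill a call up. It gives the time, the measured TCP pose, the force, the opening and the grip force at its end, in the units of the state.
- bot.observe(): the state, without advancing time (a new reading comes with each control period).
- bot.grab_frame(name): name is "scene" or "top" or "wrist"; returns a dict with "pixels" (420x560x3 uint8, red, green, blue), "fx", "fy", "cx", "cy" (pixels), "dist" ([k1, k2, p1, p2, k3] as OpenCV has them; the pictures are not rectified), "extrinsics" (4x4, takes a point from world to camera coordinates). Camera axes: x right, y down, z forward; pixel columns grow to the right and rows downward; lengths in m; the calibration is good to about 2 mm. A picture is of the moment at which its call begins. There is no depth.
- bot.job_done(): hands the job in; it is judged then, once.
The state is a dict: "clock": time; "qpos": joint angles; "qd": joint speeds; "joint_efforts": joint torques, N m; "position": TCP position; "tool_rot": TCP orientation; "force": force on the tool from outside, world axes, zero at the start; "moment": the same for the moment, N m; "grip_width": finger opening in m; "finger_force": force on a finger pad.
Only numpy, scipy, OpenCV 4.12 (cv2) and the standard library are available. Lean on these libraries where they do the work, as an engineer would, in place of code of your own. Each camera call takes 0.05 s, during which the arm holds its last target. There are 200 camera calls.

## Working session

There is one attempt and no reset: what is moved stays moved. The work goes in short steps, Python scripts to look and compute and a shell command to move; the robot and the scene stay as the last step left them, time stands still between calls to the robot, and variables do not carry over. Pictures are saved under pics/ and viewed, at most 10 in all, crops included, and the job is handed in when it is done.

```bash
mkdir -p pics; python3 - <<'E'
from workcell import bot
import cv2,pickle
o=bot.observe();print({k:o[k] for k in('clock','position','tool_rot','force','grip_width')})
for n in('scene','top'):
    f=bot.grab_frame(n);pickle.dump(f,open(n+'.pkl','wb'))
    cv2.imwrite(f'pics/{n}0.png',cv2.resize(f['pixels'][:,:,::-1],(800,600),interpolation=cv2.INTER_CUBIC))
    print(n,f['fx'],f['dist'],f['extrinsics'])
E
```

```text
{'clock': 0.0, 'position': array([ 0.19931034, -0.59200535,  0.23070799]), 'tool_rot': array([-3.14042392e+00,  7.84324440e-05,  3.24823159e-01]), 'force': array([0.81064548, 0.29256689, 0.70156279]), 'grip_width': 0.08522543298915396}
scene 428.11842261263257 [-0.01731689  0.          0.          0.          0.        ] [[-8.50659392e-01  5.25715954e-01  1.15513759e-03  4.42481936e-01]
 [ 3.98513438e-01  6.46263350e-01 -6.50792380e-01 -1.89047430e-01]
 [-3.42878460e-01 -5.53142313e-01 -7.59254861e-01  1.46350450e+00]
 [ 0.00000000e+00  0.00000000e+00  0.00000000e+00  1.00000000e+00]]
top 498.80850521688933 [-0.11848758  0.          0.          0.          0.        ] [[ 4.52280980e-02 -9.98954498e-01  6.65815311e-03 -8.38503734e-04]
 [-9.77008263e-01 -4.56225703e-02 -2.08262901e-01  5.61866329e-01]
 [ 2.08348924e-01  2.91426431e-03 -9.78050220e-01  1.14734033e+00]
 [ 0.00000000e+00  0.00000000e+00  0.00000000e+00  1.00000000e+00]]
```

View pics/scene0.png

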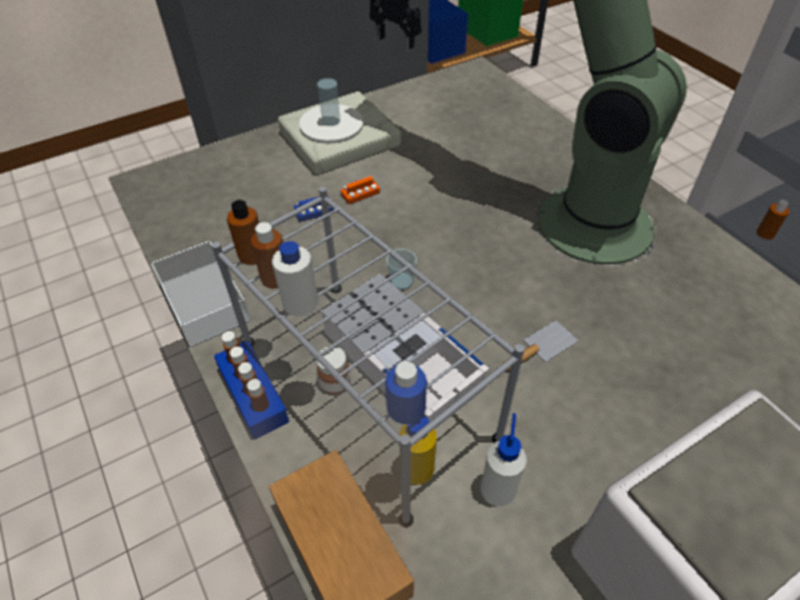

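View pics/top0.png

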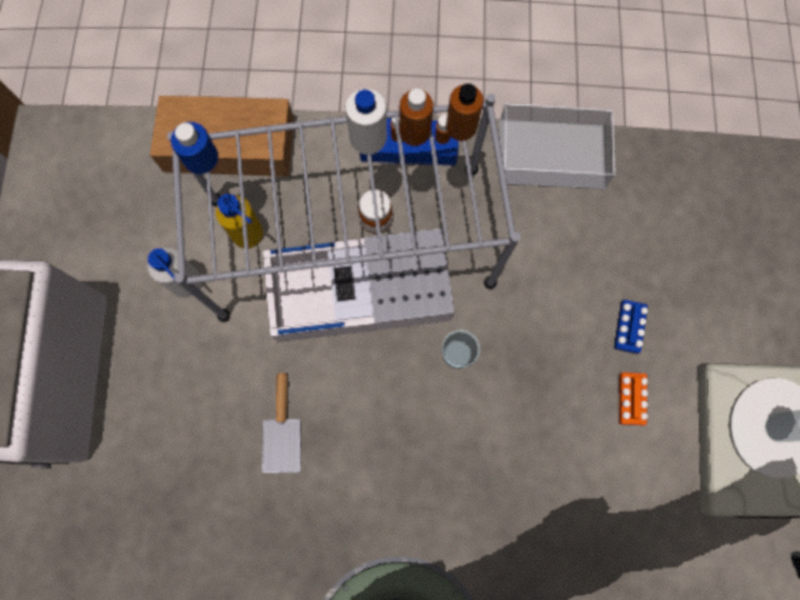

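The scene picture shows the riser over the box, with the cassettes beyond it. In the top picture the blue cassette is at (632,326), the orange at (634,399), the box spans about (265–452, 230–338) and the pad is at (344,283). I'll enlarge both areas.

```bash
python3 - <<'E'
import cv2,pickle
p=pickle.load(open('top.pkl','rb'))['pixels'][:,:,::-1]
cv2.imwrite('pics/boxc.png',cv2.resize(p[155:245,180:325],None,fx=5.5,fy=5.5,interpolation=cv2.INTER_CUBIC))
cv2.imwrite('pics/casc.png',cv2.resize(p[203:253,415:475],None,fx=10,fy=10,interpolation=cv2.INTER_CUBIC))
E
```

```text
(no output)
```

View pics/boxc.png

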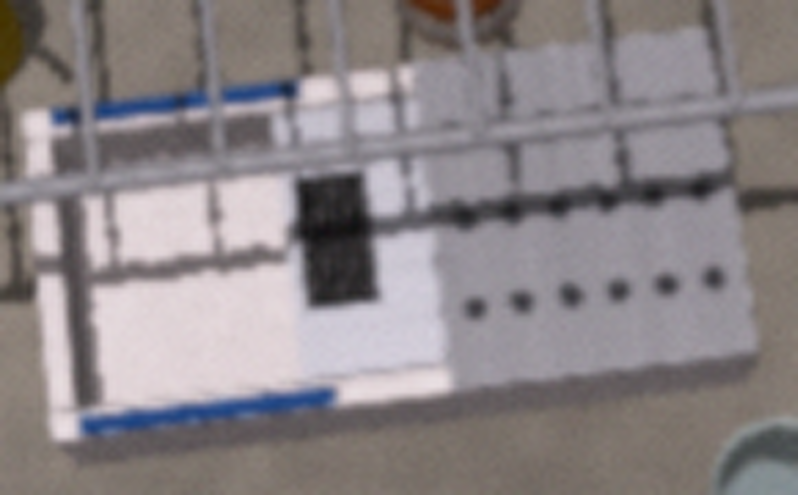

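View pics/casc.png

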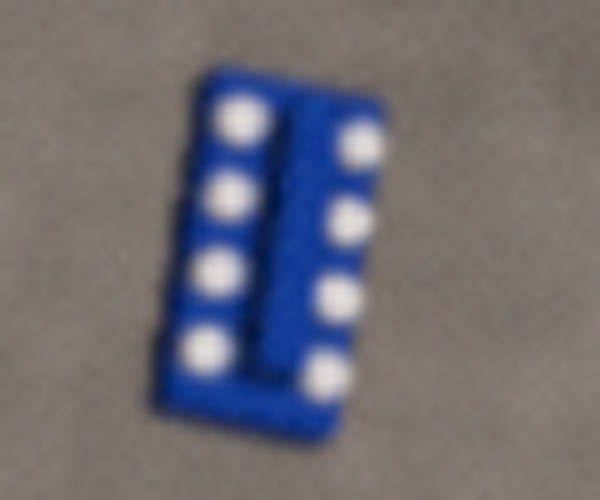

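Box crop: wall corners (22,112) and (52,440), hood corners (722,28) and (757,352), pad about (298–378, 175–305). Cassette crop: base corners near (212,68), (385,100), (335,440) and (160,405), with eight caps and the rib between the rows. Next, fit the poses.

```bash
cat > h.py <<'E'
import numpy as np,cv2,pickle
from scipy.optimize import least_squares
def proj(f,P):
    E=np.array(f['extrinsics']);K=np.array([[f['fx'],0,f['cx']],[0,f['fy'],f['cy']],[0,0,1]])
    return cv2.projectPoints(np.array(P,float).reshape(-1,3),cv2.Rodrigues(E[:3,:3])[0],E[:3,3],K,np.array(f['dist']))[0][:,0]
def place(p,L):
    c,s=np.cos(p[2]),np.sin(p[2]);L=np.array(L,float)
    return np.c_[p[0]+c*L[:,0]-s*L[:,1],p[1]+s*L[:,0]+c*L[:,1],L[:,2]]
def fit(f,L,px,p0):
    r=least_squares(lambda p:(proj(f,place(p,L))-px).ravel(),p0)
    return r.x,r.fun.reshape(-1,2)
E
python3 - <<'E'
from h import *
f=pickle.load(open('top.pkl','rb'))
E=f['extrinsics'];print('cam',-E[:3,:3].T@E[:3,3])
n=lambda P,s,o:(np.array(P,float)+.5)/s-.5+np.array(o)
bp=n([(22,112),(52,440),(722,28),(757,352),(413,65),(453,390)],5.5,(180,155))
L=np.array([(75,150,68),(-75,150,68),(75,-160,72),(-75,-160,72),(75,-25,72),(-75,-25,72)])/1e3
b,r=fit(f,L,bp,[.5,0.05,0]);print('box',b,np.degrees(b[2]));print(r.round(2))
pp=n([(298,180),(362,175),(378,298),(310,305)],5.5,(180,155))
g=least_squares(lambda o:(proj(f,place(b,[[a/1e3,(116+c)/1e3-o[0],.065] for a,c in((30,16),(30,-16),(-30,-16),(-30,16))]))-pp).ravel(),[.1]);print('opening',g.x,g.fun.round(2))
caps=n([(241,119),(230,195),(218,271),(206,349),(361,144),(349,221),(338,297),(326,375)],10,(415,203))
base=n([(212,68),(385,100),(335,440),(160,405)],10,(415,203))
Lb=np.array([(45,23,20),(45,-23,20),(-45,-23,20),(-45,23,20)])/1e3
c,r=fit(f,Lb,base,[.4,-.4,0]);print('base',c,np.degrees(c[2]),r.round(2).tolist())
def fc(q):
    X=[(x*q[3],y*q[4],q[5]) for y in(1,-1) for x in(1.5,.5,-.5,-1.5)]
    return (proj(f,place(q[:3],X))-caps).ravel()
for h in(.025,.03,.035):
    rr=least_squares(lambda q:fc(np.r_[q,h]),[*c,.02,.016]);print(h,rr.x,np.abs(rr.fun).max())
E
```

```text
cam [0.30993885 0.02145251 1.23917796]
box [0.59717275 0.09925545 0.16636727] 9.532142305655517
[[ 0.43 -0.29]
 [ 0.03  0.06]
 [-1.31 -0.04]
 [ 0.76  0.53]
 [ 0.18 -0.54]
 [-0.1   0.27]]
opening [0.09823675] [-0.72 -0.27  0.69 -0.88  0.45  0.62 -0.38  0.89]
base [ 0.55264775 -0.38944177 -0.166507  ] -9.540148213809319 [[-0.11, -0.51], [0.02, 0.04], [0.14, 0.35], [-0.05, 0.1]]
0.025 [ 0.55327757 -0.39043122 -0.17116068  0.02008653  0.0156283 ] 0.06453997207637485
0.03 [ 0.5522755  -0.38873508 -0.17116068  0.02000381  0.01556394] 0.06453996837410614
0.035 [ 0.55127343 -0.38703894 -0.17116068  0.01992109  0.01549959] 0.06453997261053246
```

```bash
cat >> h.py <<'E'
from scipy.spatial.transform import Rotation as R
BOX=[.5972,.0993,.1664]; CAS=[.5525,-.389,-.170]
def go(frame,pt,lean=35,R0=None):
    """print travel (cm) and turn (deg) from measured pose to point pt (m) in frame, tool leaned"""
    from workcell import bot
    o=bot.observe()
    P=place(frame,[pt])[0]; T=R.from_euler('xyz',[np.pi,np.radians(-lean),frame[2]])
    C=R.from_euler('xyz',o['tool_rot'])
    rv=np.degrees((T*C.inv()).as_rotvec())
    print('t',round(float(o['clock']),2),'pos',o['position'].round(4),'F',o['force'].round(1),'w',round(float(o['grip_width']),4),'ff',o['finger_force'])
    print('target',P.round(4),'travel',((P-o['position'])*100).round(2).tolist(),'turn',rv.round(1).tolist(),'axis z',C.as_matrix()[:,2].round(3))
E
python3 -c "
from h import *
go(CAS,[0,0,.13])
f=pickle.load(open('top.pkl','rb'))
for n,p in dict(balance_cup=(785,425),balcorner=(705,365),orange=(634,399),beaker=(460,350),spat=(282,420)).items():
    q=np.array(p)*.7
    r=least_squares(lambda x:(proj(f,[[x[0],x[1],.04]])-q).ravel(),[.5,0]);print(n,r.x.round(3))
"
```

```text
t 0.1 pos [ 0.1993 -0.5921  0.2308] F [-0.4  0.7  0.6] w 0.0855 ff 0.0
target [ 0.5525 -0.389   0.13  ] travel [35.32, 20.31, -10.08] turn [2.7, -35.3, -27.5] axis z [-0.     0.001 -1.   ]
balance_cup [ 0.384 -0.658]
balcorner [ 0.484 -0.514]
orange [ 0.421 -0.385]
beaker [ 0.493 -0.085]
spat [0.36  0.209]
```

```bash
python3 -m crank '{"travel":[[0,5,0.5],[1,10,1],[4,14,1],[8,17,1],[12.5,19,1]],"turn":[[0.4,-5,-4],[0.8,-10,-8],[1.2,-15,-12],[1.5,-20,-16],[2,-26,-20]],"gripper":[0,0,0,0,0]}' 40
python3 -c "
from h import *
go(CAS,[0,0,.13])"
```

```text
clock: 0.6
position: [0.3245, -0.401, 0.2419]
tool_rot: [3.107, -0.454, -0.026]
force: [3.1, -1.0, -1.1]
grip_width: 0.0856
finger_force: 0.0
t 0.6 pos [ 0.3245 -0.401   0.2419] F [ 3.1 -1.  -1.1] w 0.0856 ff 0.0
target [ 0.5525 -0.389   0.13  ] travel [22.8, 1.2, -11.19] turn [0.8, -9.1, -7.2] axis z [ 0.437 -0.046 -0.898]
```

```bash
python3 -m crank '{"travel":[[4.6,0.3,-1.5],[9.2,0.6,-3.5],[13.8,0.9,-6],[18.4,1.1,-8.5],[22.8,1.2,-11.2]],"turn":[[0.3,-3,-2.4],[0.6,-6,-5],[0.8,-9.1,-7.2],[0.8,-9.1,-7.2],[0.8,-9.1,-7.2]],"gripper":[0,0,0,0,0]}'
python3 - <<'E'
from h import *
from workcell import bot
go(CAS,[0,0,.09])
f=bot.grab_frame('wrist');pickle.dump(f,open('wrist.pkl','wb'))
im=cv2.resize(f['pixels'][:,:,::-1],(800,600),interpolation=cv2.INTER_CUBIC)
# predicted base-top, rib-top outlines at present estimate
for z,a,b in((.02,.045,.023),(.04,.035,.007)):
    q=proj(f,place(CAS,[(a,b,z),(a,-b,z),(-a,-b,z),(-a,b,z)]))/.7
    cv2.polylines(im,[q.astype(np.int32)],True,(0,255,0),1)
cv2.imwrite('pics/wrist1.png',im)
E
```

```text
clock: 1.1
position: [0.5223, -0.3936, 0.1477]
tool_rot: [-3.135, -0.604, -0.171]
force: [0.2, -1.1, 0.7]
grip_width: 0.0855
finger_force: 0.0
t 1.1 pos [ 0.5223 -0.3936  0.1477] F [ 0.2 -1.1  0.7] w 0.0855 ff 0.0
target [ 0.5525 -0.389   0.09  ] travel [3.02, 0.46, -5.77] turn [-0.4, -0.3, -0.2] axis z [ 0.561 -0.09  -0.823]
```

View pics/wrist1.png

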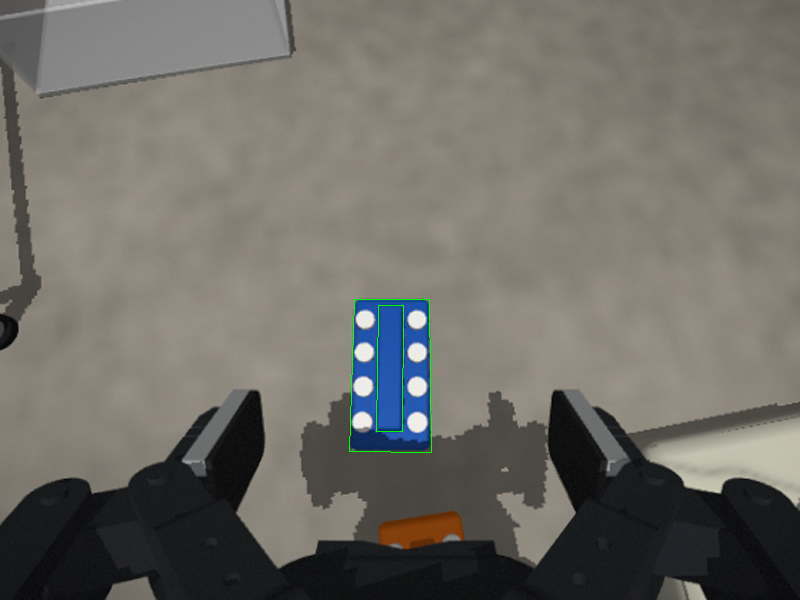

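The wrist picture shows the blue cassette at (390,375). My predicted base and rib outlines (green) match it within about 2 px. The caps look like short discs, so I'll estimate their height while approaching.

```bash
python3 -m crank '{"travel":[[1.5,0.2,-2],[3,0.5,-4],[3,0.5,-5.5],[3,0.5,-5.5],[3,0.5,-5.5]],"turn":[[0,0,0],[0,0,0],[-0.4,-0.3,-0.2],[-0.4,-0.3,-0.2],[-0.4,-0.3,-0.2]],"gripper":[0,0.2,0.4,0.5,0.5]}'
python3 - <<'E'
from h import *
f=pickle.load(open('wrist.pkl','rb'))
caps=np.array([(365,319),(364,352),(363,387),(362,422),(417,319),(417,352),(417,387),(417,422)])*.7
rr=least_squares(lambda q:(proj(f,place([*q[:2],-.17],[(x*.02,y*.0155,q[2]) for y in(1,-1) for x in(1.5,.5,-.5,-1.5)]))-caps).ravel(),[.55,-.39,.025]);print(rr.x,np.abs(rr.fun).max())
go(CAS,[0.002,0,.034])
E
```

```text
clock: 1.65
position: [0.5566, -0.4002, 0.109]
tool_rot: [-3.121, -0.582, -0.167]
force: [-0.4, 0.2, -0.1]
grip_width: 0.0429
finger_force: 0.0
[ 0.55357997 -0.38858508  0.02508909] 0.399989167018191
t 1.65 pos [ 0.5566 -0.4002  0.109 ] F [-0.4  0.2 -0.1] w 0.0429 ff 0.0
target [ 0.5545 -0.3893  0.034 ] travel [-0.21, 1.09, -7.5] turn [-1.2, -1.5, -0.8] axis z [ 0.545 -0.072 -0.835]
```

```bash
python3 -m crank '{"travel":[[0,0,0],[0,0,0],[0,0,0],[0,0,0],[0,0,0]],"turn":[[0,0,0],[0,0,0],[0,0,0],[0,0,0],[0,0,0]],"gripper":[0.5,0.5,0.5,0.5,0.5]}'
python3 - <<'E'
from h import *
go(CAS,[0.002,0,.034])
E
```

```text
clock: 2.15
position: [0.5574, -0.3998, 0.1091]
tool_rot: [-3.122, -0.582, -0.166]
force: [-0.2, -0.1, -0.7]
grip_width: 0.0427
finger_force: 0.0
t 2.15 pos [ 0.5574 -0.3998  0.1091] F [-0.2 -0.1 -0.7] w 0.0427 ff 0.0
target [ 0.5545 -0.3893  0.034 ] travel [-0.3, 1.05, -7.51] turn [-1.2, -1.5, -0.9] axis z [ 0.546 -0.071 -0.835]
```

```bash
python3 -m crank '{"travel":[[-0.1,0.4,-1],[-0.3,0.8,-2.5],[-0.3,1.05,-4],[-0.3,1.05,-4.5],[-0.3,1.05,-4.5]],"turn":[[-0.5,-0.5,-0.4],[-1.2,-1.5,-0.9],[-1.2,-1.5,-0.9],[-1.2,-1.5,-0.9],[-1.2,-1.5,-0.9]],"gripper":[0.5,0.5,0.5,0.5,0.5]}'
python3 - <<'E'
from h import *
go(CAS,[0.002,0,.034])
E
```

```text
clock: 2.65
position: [0.5615, -0.4073, 0.0831]
tool_rot: [-3.106, -0.568, -0.171]
force: [-0.1, 0.1, -0.0]
grip_width: 0.0427
finger_force: 0.0
t 2.65 pos [ 0.5615 -0.4073  0.0831] F [-0.1  0.1 -0. ] w 0.0427 ff 0.0
target [ 0.5545 -0.3893  0.034 ] travel [-0.7, 1.79, -4.91] turn [-2.1, -2.1, -1.1] axis z [ 0.536 -0.056 -0.842]
```

```bash
python3 - <<'E'
from workcell import bot
o=bot.observe();print(o['qpos'].round(3),o['joint_efforts'].round(1))
E
```

```text
[ 0.859  0.703 -0.245  1.926 -1.263  0.162  0.199] [  0.1 -94.5  -4.3 -24.5  -0.5   0.7   0.1]
```

```bash
cat > log.py <<'E'
from workcell import bot
import json
o=bot.observe();open('log.txt','a').write(json.dumps([o['qpos'].tolist(),o['position'].tolist(),o['tool_rot'].tolist()])+'\n')
E
python3 log.py
python3 -m crank '{"travel":[[0,0,2],[0,0,4],[-0.5,0.5,6],[-0.7,1.5,6],[-0.7,1.8,6]],"turn":[[0,3,0],[0,7,0],[0,11,0],[0,15,0],[0,15,0]],"gripper":[0.5,0.5,0.5,0.5,0.5]}' | head -3
python3 log.py
python3 -m crank '{"travel":[[0,0,0],[0,0,0],[0,0,0],[0,0,0],[0,0,0]],"turn":[[0,0,0],[-3,0,0],[-6,0,0],[-9,0,0],[-9,0,0]],"gripper":[0.5,0.5,0.5,0.5,0.5]}' |head -3
python3 log.py; cut -c1-150 log.txt
```

```text
clock: 3.15
position: [0.5558, -0.3886, 0.1462]
tool_rot: [3.128, -0.309, -0.148]
clock: 3.65
position: [0.5543, -0.3882, 0.1433]
tool_rot: [2.967, -0.33, -0.097]
[[0.85862814796175, 0.7030390308381432, -0.2450042840049362, 1.9259971309465092, -1.2628903015244237, 0.1615890591715272, 0.19927129338131824], [0.561
[[0.2547095723644179, 0.6424655588788851, 0.47542640956392257, 1.8047653776944823, -0.7728251727827277, 0.5914451282271076, -0.4959233202826591], [0.5
[[0.144706096514765, 0.6270459312036734, 0.5198559175774868, 1.8941496442653354, -0.7502610648505551, 0.399823264021015, -0.5177437491910634], [0.5543
```

```bash
cat > kin.py <<'E'
import numpy as np,json,itertools
from scipy.optimize import least_squares
from scipy.spatial.transform import Rotation as R
def fk(q,s,p):
    # p: d1,a1,d3,a3,d5,a5,d7,a7, base yaw, tool yaw
    th=np.array(q)*s
    M=R.from_euler('z',p[8]+th[0]); P=np.array([0,0,p[0]])+M.apply([p[1],0,0])
    M=M*R.from_euler('y',th[1])*R.from_euler('z',th[2]); P=P+M.apply([p[3],0,p[2]])
    M=M*R.from_euler('y',th[3]); P=P+M.apply([-p[3],0,0]); M=M*R.from_euler('z',th[4]); P=P+M.apply([p[5],0,p[4]])
    M=M*R.from_euler('y',th[5]); P=P+M.apply([p[7],0,0]);M=M*R.from_euler('z',th[6]+p[9]); P=P+M.apply([0,0,p[6]])
    return P,M
E
cat > fitk.py <<'E'
from kin import *
D=[json.loads(l) for l in open('log.txt')]
D.append([[1.176,.521,-.036,1.599,.021,1.021,-.113],[.1993,-.592,.2308],[-3.1404,0,.3248]])
best=[]
def res(p,s):
    r=[]
    for q,x,e in D:
        P,M=fk(q,s,p); r+=list((P-x)*5)+list((M.inv()*R.from_euler('xyz',e)).as_rotvec())
    return r
for c in itertools.product([1,-1],repeat=4):
    s=np.array([c[0],1,c[1],1,c[2],1,c[3]])
    for y0 in(0,1.57,3.14,-1.57):
      for y1 in(0,1.57,3.14,-1.57):
        try: f=least_squares(res,[.35,0,.4,0,.4,0,.25,0,y0,y1],args=(s,),max_nfev=60)
        except Exception: continue
        best.append((f.cost,s,f.x))
best.sort(key=lambda b:b[0])
for b in best[:6]: print(b[0],b[1],b[2].round(4))
json.dump([best[0][1].tolist(),best[0][2].tolist()],open('kin.json','w'))
E
time python3 fitk.py
```

```text
0.005467981289573807 [-1  1 -1  1 -1  1 -1] [ 0.4737  0.1136  0.3048  0.0235  0.3875 -0.0319  0.3381  0.0192 -0.0771
  1.4987]
0.005467981289573829 [-1  1 -1  1 -1  1 -1] [ 0.4737  0.1136  0.3048  0.0235  0.3875 -0.0319  0.3381  0.0192 -0.0771
  1.4987]
0.005467981289573875 [-1  1 -1  1 -1  1 -1] [ 0.4737  0.1136  0.3048  0.0235  0.3875 -0.0319  0.3381  0.0192 -0.0771
  1.4987]
0.005467981289573904 [-1  1 -1  1 -1  1 -1] [ 0.4737  0.1136  0.3048  0.0235  0.3875 -0.0319  0.3381  0.0192 -0.0771
  1.4987]
0.005467981289573906 [-1  1 -1  1 -1  1 -1] [ 0.4737  0.1136  0.3048  0.0235  0.3875 -0.0319  0.3381  0.0192 -0.0771
  1.4987]
0.00546798128957398 [-1  1 -1  1 -1  1 -1] [ 0.4737  0.1136  0.3048  0.0235  0.3875 -0.0319  0.3381  0.0192 -0.0771
 -4.7844]
real	1m18.426s
user	1m18.473s
sys	0m0.266s
```

```bash
cat > fit2.py <<'E'
from kin import *
D=[json.loads(l) for l in open('log.txt')]
D.append([[1.176,.521,-.036,1.599,.021,1.021,-.113],[.1993,-.592,.2308],[-3.1404,0,.3248]])
s=np.array([-1,1,-1,1,-1,1,-1]);
def res(p):
    r=[]
    for q,x,e in D:
        P,M=fk(np.array(q)+p[10:17],s,p); r+=list((P-x)*5)+list((M.inv()*R.from_euler('xyz',e)).as_rotvec())
    return np.r_[r,1e-3*p[10:17],1e-3*p[[1,3,5,7]]]
f=least_squares(res,[.35,0,.4,0,.4,0,.25,0,-.07,1.5]+[0]*7)
r=np.array(f.fun[:6*len(D)]).reshape(-1,6);print(f.cost,f.x.round(4));print(r.round(4))
json.dump([s.tolist(),f.x.tolist()],open('kin.json','w'))
E
python3 fit2.py
```

```text
0.003056473250437901 [ 4.3520e-01  8.6100e-02  3.6940e-01  8.0000e-04  4.1950e-01 -1.8500e-02
  3.3520e-01  2.0000e-03 -3.2400e-02  1.4917e+00  0.0000e+00 -1.4300e-02
  6.3800e-02 -1.3700e-02 -1.6400e-02  6.2100e-02 -7.0000e-04]
[[ 0.016  -0.0224  0.013   0.0254 -0.014   0.0181]
 [-0.0157  0.007   0.0034  0.0083 -0.0007  0.0027]
 [-0.0194  0.0011 -0.0159  0.0094  0.0107 -0.0015]
 [ 0.0328  0.003  -0.0005 -0.0318  0.0183 -0.0193]]
```

```bash
Z='[[0,0,0],[0,0,0],[0,0,0],[0,0,0],[0,0,0]]'
python3 -m crank '{"travel":[[0,0,0],[0,0,0],[0,0,0],[0,0,0],[0,0,0]],"turn":[[0,0,0],[0,0,0],[0,0,0],[0,0,0],[0,0,0]],"gripper":[0.5,0.5,0.5,0.5,0.5]}' |head -3; python3 log.py
python3 -m crank '{"travel":[[-2,2,2],[-4,4,4],[-6,4,4],[-6,4,4],[-6,4,4]],"turn":[[0,0,-8],[0,0,-16],[0,0,-20],[0,0,-20],[0,0,-20]],"gripper":[0.5,0.5,0.5,0.5,0.5]}' |head -3; python3 log.py
python3 -m crank '{"travel":[[0,0,0],[0,0,0],[0,0,0],[0,0,0],[0,0,0]],"turn":[[0,0,0],[0,0,0],[0,0,0],[0,0,0],[0,0,0]],"gripper":[0.5,0.5,0.5,0.5,0.5]}' |head -3; python3 log.py
python3 - <<'E'
import json,numpy as np
for l in open('log.txt'): print([np.round(v,3).tolist() for v in json.loads(l)])
E
python3 fit2.py
```

```text
clock: 4.15
position: [0.5547, -0.3896, 0.1444]
tool_rot: [2.966, -0.33, -0.099]
clock: 4.65
position: [0.4955, -0.3487, 0.1845]
tool_rot: [2.966, -0.33, -0.444]
clock: 5.15
position: [0.4947, -0.3496, 0.1844]
tool_rot: [2.966, -0.33, -0.447]
[[0.859, 0.703, -0.245, 1.926, -1.263, 0.162, 0.199], [0.561, -0.407, 0.083], [-3.106, -0.568, -0.171]]
[[0.255, 0.642, 0.475, 1.805, -0.773, 0.591, -0.496], [0.556, -0.389, 0.146], [3.128, -0.309, -0.148]]
[[0.145, 0.627, 0.52, 1.894, -0.75, 0.4, -0.518], [0.554, -0.388, 0.143], [2.967, -0.33, -0.097]]
[[0.145, 0.627, 0.522, 1.891, -0.748, 0.403, -0.52], [0.555, -0.39, 0.144], [2.966, -0.33, -0.099]]
[[-0.212, 0.582, 0.882, 2.034, -0.703, 0.444, -0.94], [0.496, -0.349, 0.185], [2.966, -0.33, -0.444]]
[[-0.21, 0.583, 0.882, 2.035, -0.703, 0.445, -0.941], [0.495, -0.35, 0.184], [2.966, -0.33, -0.447]]
0.003910222102148797 [ 3.6190e-01  3.2200e-02  4.3180e-01  1.3900e-02  4.0830e-01  7.0000e-04
  3.0970e-01 -1.3700e-02 -2.1200e-02  1.4961e+00  2.4000e-03  3.8000e-03
  7.2000e-02 -4.1000e-02 -2.1300e-02  7.4200e-02 -7.0000e-04]
[[ 0.0227 -0.0231  0.0101  0.0202 -0.0239  0.0125]
 [-0.0119 -0.0073  0.0048  0.0088 -0.0019  0.0095]
 [-0.017   0.0015  0.0019  0.0106  0.0077  0.0046]
 [-0.0176  0.0016  0.0021  0.0107  0.0078  0.0047]
 [ 0.0025  0.0031 -0.0081  0.006   0.0046 -0.0034]
 [ 0.0025  0.0031 -0.0081  0.006   0.0046 -0.0035]
 [ 0.0401  0.0096 -0.0027 -0.0344  0.0188 -0.0244]]
```

```bash
cat > ik.py <<'E'
from kin import *
from h import place,BOX,CAS
s,p=json.load(open('kin.json'));s=np.array(s);p=np.array(p)
lo=np.array([-2.91,-.3,-1.5,.17,-1.26,.16,-2.52]);hi=np.array([2.91,2.13,1.42,2.43,4.41,1.93,2.52])
def ik(frame,pt,lean,flip=0,n=40,seed=0,q0=None,w=0.0):
    P0=place(frame,[pt])[0];T=R.from_euler('xyz',[np.pi,np.radians(-lean),frame[2]])*R.from_euler('z',flip*np.pi)
    rng=np.random.default_rng(seed);out=[]
    m=.05
    for i in range(n):
        st=rng.uniform(lo+m,hi-m) if q0 is None else q0
        def r(q):
            P,M=fk(q+p[10:17],s,p);return np.r_[(P-P0)*5,(M.inv()*T).as_rotvec(),w*(q-st)]
        f=least_squares(r,np.clip(st,lo+m+1e-3,hi-m-1e-3),bounds=(lo+m,hi-m),max_nfev=80)
        if np.abs(r(f.x)[:6]).max()<.003: out.append(f.x)
    return np.array(out)
if __name__=='__main__':
    for nm,fr,pt in(('grasp',CAS,[0,0,.034]),('place',BOX,[-.006,.089,.046]),('pad',BOX,[0,.018,.07]),('padend',BOX,[0,.116,.07])):
        for lean in(30,35):
            for fl in(0,1):
                o=ik(fr,pt,lean,fl,15);print(nm,lean,fl,len(o))
                if len(o):
                    o=o[np.argsort(o[:,4])]
                    for q in o[::max(1,len(o)//4)]: print('   ',q.round(2))
E
time python3 ik.py
```

```text
grasp 30 0 7
    [ 1.31  0.99 -0.87  1.93  1.58  0.21 -2.36]
    [ 1.31  0.99 -0.87  1.93  1.58  0.21 -2.36]
    [ 1.41  1.1  -1.04  1.93  1.67  0.36 -2.34]
    [ 1.54  1.38 -1.33  1.92  1.82  0.69 -2.26]
    [ 1.58  1.52 -1.45  1.92  1.89  0.84 -2.21]
    [-0.17  1.58  1.37  1.93  4.15  1.4  -0.01]
    [-0.13  1.41  1.23  1.93  4.26  1.24  0.09]
grasp 30 1 5
    [ 1.32  1.   -0.89  1.93  1.59  0.23  0.78]
    [ 1.38  1.07 -0.99  1.93  1.64  0.31  0.79]
    [ 1.44  1.15 -1.1   1.93  1.7   0.43  0.81]
    [ 1.49  1.24 -1.19  1.92  1.74  0.53  0.83]
    [ 1.52  1.31 -1.26  1.92  1.78  0.6   0.85]
grasp 35 0 10
    [ 1.5   1.22 -1.14  1.97  1.93  0.41 -2.47]
    [ 1.51  1.22 -1.14  1.97  1.93  0.42 -2.47]
    [ 1.63  1.58 -1.45  1.97  2.01  0.79 -2.25]
    [-0.12  1.39  1.18  1.98  4.16  1.24  0.19]
    [ 0.78  0.77 -0.16  1.99  4.36  0.21  0.83]
grasp 35 1 9
    [ 1.5   1.22 -1.14  1.97  1.93  0.41  0.67]
    [ 1.42  1.09 -0.99  1.97  1.94  0.26  0.54]
    [ 1.58  1.41 -1.32  1.97  1.96  0.62  0.8 ]
    [ 0.78  0.77 -0.16  1.99  4.36  0.21 -2.31]
    [ 0.78  0.77 -0.16  1.99  4.36  0.2
[... 2239 characters left out ...]
0.36]
    [ 0.33  0.93 -1.07  2.15  1.92  0.71 -0.25]
    [-0.17  0.63 -0.38  2.16  1.97  0.22 -0.58]
    [ 0.49  1.29 -1.39  2.14  2.03  1.09 -0.08]
padend 35 0 5
    [ 0.06  0.72 -0.69  2.21  2.16  0.47  2.47]
    [-0.14  0.65 -0.44  2.21  2.27  0.34  2.27]
    [-0.3   0.62 -0.24  2.21  2.41  0.25  2.07]
    [-1.44  1.52  1.36  2.19  4.16  1.01 -0.57]
    [-1.37  1.23  1.17  2.19  4.2   0.74 -0.38]
padend 35 1 5
    [ 0.3   0.92 -1.02  2.2   2.11  0.72 -0.44]
    [ 0.14  0.77 -0.79  2.2   2.13  0.54 -0.6 ]
    [ 0.5   1.32 -1.38  2.2   2.17  1.13 -0.16]
    [ 0.52  1.41 -1.44  2.2   2.2   1.21 -0.1 ]
    [-0.29  0.62 -0.25  2.21  2.41  0.26 -1.06]
real	0m21.257s
user	0m21.404s
sys	0m0.192s
```

```bash
cat > plan.py <<'E'
from ik import *
from workcell import bot
def plan(qg,rows=5,maxdeg=8.0,maxcm=4.5,lead=None):
    o=bot.observe();q=o['qpos'];P0,M0=fk(q+p[10:17],s,p)
    print('t',round(float(o['clock']),2),'q',q.round(2),'pos',o['position'].round(3),'F',o['force'].round(0))
    ts=[0.];
    N=400;A=[fk(q+(qg-q)*k/N+p[10:17],s,p) for k in range(N+1)]
    print('zmin path',min(a[0][2] for a in A).round(3),'ymin/max',min(a[0][1] for a in A).round(3),max(a[0][1] for a in A).round(3),'xmax',max(a[0][0] for a in A).round(3),min(a[0][0] for a in A).round(3))
    last=0;tr=[];tu=[]
    for k in range(1,N+1):
        d=np.degrees((A[k][1]*A[last][1].inv()).magnitude());c=np.linalg.norm(A[k][0]-A[last][0])*100
        if d>maxdeg or c>maxcm or k==N:
            last=k;tr.append(((A[k][0]-P0)*100).round(1).tolist());tu.append(np.degrees((A[k][1]*M0.inv()).as_rotvec()).round(0).tolist())
    print(len(tr),'rows');print('travel',tr[:rows]);print('turn',tu[:rows])
E
cat > goal.py <<'E'
from plan import *
g=ik(CAS,[0,0,.16],34,1,1,q0=np.array([1.42,1.09,-.99,1.9,1.94,.3,.54]),w=.01)
print(g)
if len(g): np.save('g.npy',g[0]); plan(g[0])
E
python3 goal.py
```

```text
[[ 1.57407141  1.02248672 -1.32550005  1.97208987  1.46344985  0.50191381
   0.96628259]]
t 5.15 q [-0.21  0.58  0.88  2.03 -0.7   0.44 -0.94] pos [ 0.495 -0.35   0.184] F [ 0.  0. -0.]
zmin path -0.034 ymin/max -0.389 -0.278 xmax 0.553 0.389
27 rows
travel [[-1.2, 0.2, -2.4], [-2.5, 0.5, -4.7], [-3.7, 0.8, -6.9], [-4.9, 1.1, -8.9], [-6.0, 1.6, -10.7]]
turn [[0.0, 5.0, 7.0], [1.0, 10.0, 13.0], [2.0, 15.0, 20.0], [3.0, 19.0, 27.0], [4.0, 22.0, 35.0]]
```

```bash
cat > sim.py <<'E'
from plan import *
def track(q,P0,T,w=.03,m=.0):
    def r(x):
        P,M=fk(x+p[10:17],s,p);return np.r_[(P-P0)*5,(M.inv()*T).as_rotvec(),w*(x-q)]
    f=least_squares(r,np.clip(q,lo+1e-3,hi-1e-3),bounds=(lo,hi),max_nfev=50)
    return f.x,np.abs(r(f.x)[:6]).max()
if __name__=='__main__':
    q=bot.observe()['qpos'];g=np.load('g.npy');P1=np.array([.50,-.36,.25])
    c=q.copy()
    for k in range(41):
        a=k/40;M=fk(q+(g-q)*a+p[10:17],s,p)[1];P=fk(q+p[10:17],s,p)[0]
        P=P+(P1-P)*min(1,a*3)
        c,e=track(c,P,M)
        if k%4==0: print(round(a,2),c.round(2),round(e,3),'yaw/z',M.as_matrix()[:,2].round(2))
E
python3 sim.py
```

```text
0.0 [-0.21  0.58  0.88  2.03 -0.7   0.44 -0.94] 0.0 yaw/z [ 0.21 -0.3  -0.93]
0.1 [-0.17  0.62  0.88  1.87 -0.48  0.71 -0.77] 0.0 yaw/z [ 0.06 -0.23 -0.97]
0.2 [-0.08  0.63  0.8   1.71 -0.35  0.92 -0.5 ] 0.0 yaw/z [-0.06 -0.16 -0.99]
0.3 [ 0.03  0.63  0.69  1.58 -0.26  1.1  -0.17] 0.0 yaw/z [-0.14 -0.09 -0.99]
0.4 [ 0.13  0.63  0.58  1.51 -0.22  1.19  0.18] 0.0 yaw/z [-0.17 -0.03 -0.98]
0.5 [ 0.21  0.61  0.47  1.5  -0.2   1.21  0.54] 0.0 yaw/z [-0.16  0.01 -0.99]
0.6 [ 0.3   0.57  0.37  1.53 -0.2   1.16  0.91] 0.0 yaw/z [-0.09  0.05 -0.99]
0.7 [ 0.39  0.49  0.28  1.62 -0.23  1.05  1.28] 0.0 yaw/z [ 0.02  0.06 -1.  ]
0.8 [ 0.49  0.41  0.18  1.76 -0.29  0.88  1.68] 0.0 yaw/z [ 0.18  0.05 -0.98]
0.9 [ 0.62  0.32  0.05  1.93 -0.43  0.64  2.13] 0.0 yaw/z [ 0.36  0.   -0.93]
1.0 [ 1.14  0.28 -0.56  2.12 -0.51  0.27  2.52] 0.003 yaw/z [ 0.55 -0.09 -0.83]
```

```bash
cat > sim2.py <<'E'
from sim import *
q=bot.observe()['qpos'];P1=np.array([.50,-.36,.26])
def run(j7e,j6v,n=40,pr=True):
    c=q.copy();Ps=fk(q+p[10:17],s,p)[0]
    for k in range(1,n+1):
        a=k/n;w=c.copy()
        w[4]+= (1.9-w[4])/(n-k+1); w[5]+=(j6v-w[5])*.2; w[6]+=(j7e-w[6])/(n-k+1)
        M=fk(w+p[10:17],s,p)[1];P=Ps+(P1-Ps)*min(1,a*3)
        c,e=track(c,P,M)
        if pr and k%4==0: print(round(a,2),c.round(2),round(e,3),'z',M.as_matrix()[:,2].round(2),M.as_euler('xyz').round(2))
    return c
for j7e in(-1,.5):
  for j6v in(.4,.7): print(j7e,j6v);run(j7e,j6v)
E
python3 sim2.py
```

```text
-1 0.4
0.1 [-0.35  0.65  1.01  1.99 -0.52  0.49 -0.95] 0.0 z [ 0.11 -0.4  -0.91] [ 2.77 -0.22 -0.24]
0.2 [-0.48  0.73  1.12  1.97 -0.37  0.49 -0.93] 0.0 z [ 0.04 -0.54 -0.84] [ 2.58 -0.09 -0.06]
0.3 [-0.58  0.83  1.2   1.96 -0.24  0.47 -0.88] 0.0 z [-0.   -0.66 -0.75] [2.42 0.1  0.1 ]
0.4 [-0.65  0.95  1.24  1.97 -0.12  0.44 -0.82] 0.0 z [-0.04 -0.78 -0.63] [2.3  0.33 0.23]
0.5 [-0.7   1.1   1.26  1.98  0.    0.41 -0.76] 0.0 z [-0.07 -0.87 -0.49] [2.21 0.61 0.32]
0.6 [-0.74  1.27  1.27  1.99  0.13  0.39 -0.69] 0.0 z [-0.08 -0.94 -0.32] [2.14 0.93 0.4 ]
0.7 [-0.79  1.47  1.27  2.01  0.26  0.37 -0.62] 0.0 z [-0.05 -0.99 -0.12] [2.06 1.31 0.42]
0.8 [-0.84  1.74  1.28  2.04  0.42  0.32 -0.56] 0.0 z [ 0.04 -0.99  0.12] [-0.95  1.36 -2.49]
0.9 [-0.91  2.13  1.29  2.09  0.65  0.23 -0.52] 0.0 z [ 0.24 -0.9   0.37] [-1.05  0.75 -2.51]
1.0 [-0.89  2.13  1.18  2.24  1.96  0.39 -1.07] 0.0 z [ 0.52 -0.79  0.33] [-1.23 -0.09 -2.59]
-1 0.7
0.1 [-0.26  0.67  0.97  1.86 -0.49  0.71 -0.98] 0.0 z [ 0.02 -0.29 -0.96] [ 2.87 -0.11 -0.29]
0.2 [-0.37  0.76  1.06  1.8  -0.32  0.77 -0.99] 0.0 z [-0.1  -0.43 
[... 1943 characters left out ...]
0.61] 0.0 z [-0.17 -0.58 -0.8 ] [2.65 0.44 0.39]
0.4 [-0.51  0.85  1.05  1.81  0.15  0.71 -0.48] 0.0 z [-0.21 -0.72 -0.66] [2.7  0.75 0.68]
0.5 [-0.58  0.97  1.05  1.84  0.34  0.68 -0.34] 0.0 z [-0.23 -0.84 -0.49] [3.02 1.06 1.17]
0.6 [-0.63  1.1   1.05  1.88  0.54  0.65 -0.2 ] 0.0 z [-0.2  -0.94 -0.29] [-2.34  1.14  2.21]
0.7 [-0.69  1.26  1.06  1.94  0.76  0.62 -0.06] 0.0 z [-0.12 -0.99 -0.08] [-1.68  0.82  2.94]
0.8 [-0.74  1.46  1.07  2.02  1.03  0.57  0.06] 0.0 z [ 0.03 -0.99  0.14] [-1.42  0.31 -3.07]
0.9 [-0.8   1.73  1.1   2.13  1.41  0.5   0.13] 0.0 z [ 0.26 -0.91  0.31] [-1.24 -0.36 -2.98]
1.0 [-0.84  2.    1.13  2.25  1.93  0.5   0.4 ] 0.0 z [ 0.51 -0.8   0.33] [-0.33 -1.21  2.49]
```

```bash
cat > srch.py <<'E'
from sim import *
import sys,time
q=bot.observe()['qpos'];rng=np.random.default_rng(int(sys.argv[1]))
G=[np.array(v) for v in([1.42,1.05,-1.0,1.95,1.7,.4,.7],[1.57,1.02,-1.32,1.97,1.46,.5,.97],[1.1,.75,-.6,1.95,2.3,.3,.5])]
def safe(P): return P[2]>.17 and P[0]<.62 and P[1]<-.12 and np.hypot(P[0],P[1])>.3 and P[1]>-.62
t0=time.time();best=[]
while time.time()-t0<150:
    g=G[rng.integers(3)].copy();g[1]-=.1   # a bit raised
    n=rng.integers(1,3)
    W=[q]+[q+(g-q)*((i+1)/(n+1))+rng.normal(0,[.6,.35,.7,.35,.6,.4,.6]) for i in range(n)]+[g]
    W=[np.clip(w,lo+.1,hi-.1) for w in W]
    path=np.concatenate([np.linspace(W[i],W[i+1],40)[1:] for i in range(n+1)])
    F=[fk(x+p[10:17],s,p) for x in path]
    if not all(safe(f[0]) for f in F): continue
    c=q.copy();ok=True
    for f in F[3::4]+[F[-1]]:
        c,e=track(c,*f)
        if e>.02: ok=False;break
    if ok: best.append((np.linalg.norm(c-g),c,W))
best.sort(key=lambda b:b[0]);print(len(best))
for b in best[:3]: print(round(b[0],2),b[1].round(2),[w.round(2).tolist() for w in b[2][1:]])
E
for i in 1 2 3 4; do python3 srch.py $i & done; wait
```

```text
43
0.27 [ 0.99  0.62 -0.45  1.95  2.4   0.24  0.34] [[1.36, 0.08, -0.8, 1.52, 0.93, 0.26, -0.15], [1.1, 0.65, -0.6, 1.95, 2.3, 0.3, 0.5]]
0.3 [ 0.98  0.61 -0.44  1.95  2.41  0.23  0.33] [[0.75, 0.28, 0.4, 2.04, 0.2, 0.26, 0.57], [1.1, 0.65, -0.6, 1.95, 2.3, 0.3, 0.5]]
0.31 [ 0.98  0.61 -0.43  1.95  2.41  0.23  0.32] [[0.76, 0.06, -0.13, 1.5, -0.08, 0.26, -0.07], [1.1, 0.65, -0.6, 1.95, 2.3, 0.3, 0.5]]
42
0.37 [ 0.95  0.61 -0.4   1.95  2.44  0.22  0.28] [[0.52, 0.01, -0.13, 2.07, -0.15, 0.26, -0.59], [1.1, 0.65, -0.6, 1.95, 2.3, 0.3, 0.5]]
0.4 [ 0.94  0.6  -0.39  1.95  2.45  0.21  0.26] [[0.09, -0.2, 0.41, 2.32, 0.54, 0.33, 1.29], [1.1, 0.65, -0.6, 1.95, 2.3, 0.3, 0.5]]
0.42 [ 0.93  0.6  -0.38  1.95  2.47  0.21  0.25] [[1.29, -0.07, -0.7, 1.76, 1.04, 0.26, -0.56], [1.1, 0.65, -0.6, 1.95, 2.3, 0.3, 0.5]]
35
0.22 [ 1.01  0.62 -0.48  1.95  2.38  0.25  0.37] [[-0.0, -0.2, 0.73, 2.1, -0.17, 0.6, -0.29], [1.49, 0.23, -0.73, 2.08, 1.84, 0.26, 0.33], [1.1, 0.65, -0.6, 1.95, 2.3, 0.3, 0.5]]
0.38 [ 0.95  0.6  -0.4   1.95  2.45  0.22  0.28] [[0.2, 0.22, 0.44, 1.62, 0.16, 0.26, 0.32], [1.1, 0.65, -0.6, 1.95, 2.3, 0.3, 0.5]]
0.43 [ 0.93  0.6  -0.37  1.95  2.47  0.21  0.25] [[0.58, 0.25, 0.4, 1.82, -0.57, 0.81, 0.44], [1.1, 0.65, -0.6, 1.95, 2.3, 0.3, 0.5]]
48
0.21 [ 1.01  0.62 -0.48  1.95  2.37  0.25  0.38] [[0.87, 0.23, 0.35, 2.1, 0.09, 0.26, 1.21], [1.1, 0.65, -0.6, 1.95, 2.3, 0.3, 0.5]]
0.39 [ 0.95  0.6  -0.39  1.95  2.45  0.22  0.27] [[0.37, -0.04, 0.06, 1.93, -0.08, 0.42, 0.41], [1.1, 0.65, -0.6, 1.95, 2.3, 0.3, 0.5]]
0.4 [ 0.94  0.6  -0.39  1.95  2.45  0.22  0.27] [[0.68, 0.26, -0.02, 1.72, 0.09, 0.36, -0.36], [1.1, 0.65, -0.6, 1.95, 2.3, 0.3, 0.5]]
```

```bash
python3 -c "
from plan import *
plan(np.array([.65,.22,0,1.8,.1,.36,0]),rows=12)"
```

```text
t 5.15 q [-0.21  0.58  0.88  2.03 -0.7   0.44 -0.94] pos [ 0.495 -0.35   0.184] F [ 0.  0. -0.]
zmin path 0.183 ymin/max -0.503 -0.349 xmax 0.538 0.495
11 rows
travel [[0.5, -1.1, 0.4], [1.0, -2.3, 1.2], [1.6, -3.6, 2.4], [2.3, -5.0, 4.0], [2.9, -6.6, 5.9], [3.4, -8.2, 8.2], [3.8, -9.8, 10.8], [4.1, -11.4, 13.7], [4.3, -13.1, 16.8], [4.3, -14.6, 20.2], [4.3, -15.5, 22.4]]
turn [[-1.0, 2.0, 8.0], [-3.0, 3.0, 16.0], [-5.0, 5.0, 23.0], [-8.0, 6.0, 31.0], [-11.0, 7.0, 38.0], [-15.0, 8.0, 45.0], [-19.0, 10.0, 52.0], [-24.0, 12.0, 58.0], [-30.0, 14.0, 63.0], [-35.0, 17.0, 69.0], [-39.0, 19.0, 72.0]]
```

```bash
python3 -m crank '{"travel":[[0.5,-1.1,0.4],[1,-2.3,1.2],[1.6,-3.6,2.4],[2.3,-5,4],[2.9,-6.6,5.9]],"turn":[[-1,2,8],[-3,3,16],[-5,5,23],[-8,6,31],[-11,7,38]],"gripper":[0.5,0.5,0.5,0.5,0.5]}' |head -1
python3 -c "
from plan import *
plan(np.array([.65,.22,0,1.8,.1,.36,0]),rows=5)"
```

```text
clock: 5.65
t 5.65 q [ 0.05  0.47  0.67  1.89 -0.47  0.46 -0.36] pos [ 0.524 -0.416  0.244] F [-1. -0. -1.]
zmin path 0.24 ymin/max -0.503 -0.414 xmax 0.538 0.525
6 rows
travel [[0.3, -1.6, 1.7], [0.7, -3.4, 4.1], [1.0, -5.0, 7.0], [1.2, -6.6, 10.3], [1.3, -8.1, 14.0]]
turn [[-3.0, 1.0, 7.0], [-7.0, 2.0, 14.0], [-12.0, 2.0, 21.0], [-17.0, 3.0, 27.0], [-23.0, 4.0, 32.0]]
```

```bash
python3 -m crank '{"travel":[[0.3,-1.6,1.7],[0.7,-3.4,4.1],[1,-5,7],[1.2,-6.6,10.3],[1.3,-8.1,14]],"turn":[[-3,1,7],[-7,2,14],[-12,2,21],[-17,3,27],[-23,4,32]],"gripper":[0.5,0.5,0.5,0.5,0.5]}' |head -1
python3 -c "
from plan import *
plan(np.array([1.1,.5,-.6,1.95,2.3,.35,.5]),rows=5)"
```

```text
clock: 6.15
t 6.15 q [ 0.22  0.31  0.53  1.78 -0.25  0.42  0.18] pos [ 0.536 -0.498  0.385] F [-1. -1. -0.]
zmin path 0.281 ymin/max -0.571 -0.496 xmax 0.569 0.478
19 rows
travel [[-1.2, -0.6, -1.6], [-2.2, -1.3, -3.0], [-3.3, -2.0, -4.3], [-4.1, -2.7, -5.5], [-4.9, -3.4, -6.4]]
turn [[-3.0, 6.0, 4.0], [-6.0, 12.0, 9.0], [-9.0, 18.0, 14.0], [-13.0, 24.0, 19.0], [-16.0, 29.0, 24.0]]
```

```bash
cat > chk.py <<'E'
from sim import *
def chk(*W):
    q=bot.observe()['qpos'];c=q.copy();a=q
    for w in W:
        for x in np.linspace(a,w,15)[1:]: c,e=track(c,*fk(x+p[10:17],s,p))
        a=np.array(w);print(c.round(2),round(e,3))
if __name__=='__main__':
    g=[1.1,.5,-.6,1.95,2.3,.35,.5]
    chk(g); chk([.65,.25,0,1.85,.5,.25,.2],g); chk([.65,.25,0,1.85,.9,.3,.2],g)
E
python3 chk.py
```

```text
[ 0.8   0.45 -0.21  1.95  2.51  0.23  0.17] 0.001
[0.27 0.29 0.47 1.84 0.02 0.22 0.62] 0.0
[ 0.84  0.45 -0.26  1.95  2.48  0.24  0.22] 0.001
[0.16 0.32 0.63 1.84 0.31 0.19 0.69] 0.0
[ 0.8   0.45 -0.21  1.95  2.51  0.23  0.17] 0.001
```

Direct works in simulation. Proceed.

```bash
python3 -m crank '{"travel":[[-1.2,-0.6,-1.6],[-2.2,-1.3,-3],[-3.3,-2,-4.3],[-4.1,-2.7,-5.5],[-4.9,-3.4,-6.4]],"turn":[[-3,6,4],[-6,12,9],[-9,18,14],[-13,24,19],[-16,29,24]],"gripper":[0.5,0.5,0.5,0.5,0.5]}' |head -1
python3 -c "
from plan import *
plan(np.array([1.1,.5,-.6,1.95,2.3,.35,.5]),rows=5)
from chk import *
chk([1.1,.5,-.6,1.95,2.3,.35,.5])"
```

```text
clock: 6.65
t 6.65 q [0.2  0.41 0.57 1.8  0.1  0.45 0.51] pos [ 0.488 -0.53   0.319] F [ 0. -0. -1.]
zmin path 0.263 ymin/max -0.578 -0.524 xmax 0.569 0.456
15 rows
travel [[-1.0, -0.8, -1.3], [-1.8, -1.7, -2.3], [-2.3, -2.5, -3.2], [-2.5, -3.3, -3.9], [-2.4, -3.9, -4.4]]
turn [[-2.0, 6.0, 5.0], [-5.0, 12.0, 10.0], [-7.0, 17.0, 16.0], [-9.0, 22.0, 22.0], [-12.0, 27.0, 28.0]]
[ 0.8   0.44 -0.2   1.95  2.52  0.23  0.16] 0.001
```

```bash
python3 -m crank '{"travel":[[-1,-0.8,-1.3],[-1.8,-1.7,-2.3],[-2.3,-2.5,-3.2],[-2.5,-3.3,-3.9],[-2.4,-3.9,-4.4]],"turn":[[-2,6,5],[-5,12,10],[-7,17,16],[-9,22,22],[-12,27,28]],"gripper":[0.5,0.5,0.5,0.5,0.5]}' |head -1
python3 -c "
from plan import *
plan(np.array([1.1,.5,-.6,1.95,2.3,.35,.5]),rows=5)
from chk import *
chk([1.1,.5,-.6,1.95,2.3,.35,.5])"
```

```text
clock: 7.15
t 7.15 q [0.23 0.51 0.54 1.81 0.42 0.4  0.88] pos [ 0.463 -0.57   0.275] F [ 1. -0.  0.]
zmin path 0.238 ymin/max -0.582 -0.546 xmax 0.569 0.443
10 rows
travel [[-0.5, -0.7, -1.5], [-0.5, -1.3, -2.6], [0.1, -1.8, -3.3], [1.2, -2.1, -3.6], [2.7, -2.1, -3.5]]
turn [[-1.0, 6.0, 6.0], [-3.0, 10.0, 12.0], [-5.0, 14.0, 19.0], [-7.0, 18.0, 26.0], [-10.0, 20.0, 33.0]]
[ 0.81  0.45 -0.22  1.95  2.5   0.23  0.19] 0.001
```

```bash
python3 -m crank '{"travel":[[-0.5,-0.7,-0.5],[-0.5,-1.3,-1.2],[0.1,-1.8,-1.8],[1.2,-2.1,-2],[2.7,-2.1,-2]],"turn":[[-1,6,6],[-3,10,12],[-5,14,19],[-7,18,26],[-10,20,33]],"gripper":[0.5,0.5,0.5,0.5,0.5]}' |head -1
python3 -c "
from plan import *
plan(np.array([1.1,.5,-.6,1.95,2.3,.35,.5]),rows=5)
from chk import *
chk([1.1,.5,-.6,1.95,2.3,.35,.5])"
```

```text
clock: 7.65
t 7.65 q [0.3  0.55 0.47 1.83 0.71 0.24 1.28] pos [ 0.491 -0.591  0.255] F [-1. -0. -0.]
zmin path 0.222 ymin/max -0.586 -0.546 xmax 0.569 0.47
6 rows
travel [[0.1, 0.4, -2.9], [1.6, 0.9, -3.5], [4.0, 1.5, -2.4], [6.6, 2.4, -0.0], [9.1, 3.6, 3.1]]
turn [[-0.0, 5.0, 7.0], [-2.0, 6.0, 14.0], [-6.0, 5.0, 21.0], [-10.0, 3.0, 28.0], [-15.0, 0.0, 34.0]]
[ 0.87  0.45 -0.3   1.95  2.45  0.25  0.26] 0.001
```

```bash
python3 -m crank '{"travel":[[0.1,0.4,-1.5],[1.6,0.9,-2],[4,1.5,-1.5],[6.6,2.4,0],[9.1,3.6,3.1]],"turn":[[0,5,7],[-2,6,14],[-6,5,21],[-10,3,28],[-15,0,34]],"gripper":[0.5,0.5,0.5,0.5,0.5]}' |head -1
python3 -c "
from plan import *
plan(np.array([1.1,.5,-.6,1.95,2.3,.35,.5]),rows=5)
from chk import *
chk([1.1,.5,-.6,1.95,2.3,.35,.5])"
```

```text
clock: 8.15
t 8.15 q [0.48 0.53 0.21 1.86 1.52 0.17 0.87] pos [ 0.54  -0.572  0.252] F [ 0. -1.  0.]
zmin path 0.242 ymin/max -0.578 -0.546 xmax 0.569 0.523
3 rows
travel [[1.5, 1.5, -1.0], [3.6, 2.6, 2.1], [4.6, 3.2, 4.2]]
turn [[-1.0, -0.0, 8.0], [-5.0, -4.0, 14.0], [-7.0, -7.0, 16.0]]
[ 0.87  0.45 -0.3   1.95  2.45  0.25  0.26] 0.0
```

```bash
cat > cart.py <<'E'
from sim import *
from scipy.spatial.transform import Slerp
def cart(frame,pt,lean=34,sim=True,n=None):
    o=bot.observe();q=o['qpos'];C=R.from_euler('xyz',o['tool_rot'])
    P1=place(frame,[pt])[0];T=R.from_euler('xyz',[np.pi,np.radians(-lean),frame[2]])*R.from_euler('z',np.pi)
    dP=P1-o['position'];dR=T*C.inv()
    print('t',round(float(o['clock']),2),'q',q.round(2),'pos',o['position'].round(4),'F',o['force'].round(1),'w',round(float(o['grip_width']),4),'ff',o['finger_force'])
    print('to',P1.round(4),'travel',(dP*100).round(2).tolist(),'turn',np.degrees(dR.as_rotvec()).round(1).tolist())
    if sim:
        A,M=fk(q+p[10:17],s,p);c=q.copy();E=0
        for k in range(1,16):
            c,e=track(c,A+dP*k/15,R.from_rotvec(dR.as_rotvec()*k/15)*M);E=max(E,e)
        print('sim end',c.round(2),'err',round(E,3))
if __name__=='__main__':
    cart(CAS,[0,0,.14]); cart(CAS,[0,0,.034])
    cart(CAS,[0,0,.14],30); cart(CAS,[0,0,.034],30)
E
python3 cart.py
```

```text
t 8.15 q [0.48 0.53 0.21 1.86 1.52 0.17 0.87] pos [ 0.5404 -0.5721  0.2522] F [ 0.3 -1.   0.3] w 0.0426 ff 0.0
to [ 0.5525 -0.389   0.14  ] travel [1.21, 18.31, -11.22] turn [39.3, -13.9, -4.5]
sim end [ 1.13  0.6  -0.66  2.01  0.86  0.16  1.25] err 0.001
t 8.15 q [0.48 0.53 0.21 1.86 1.52 0.17 0.87] pos [ 0.5404 -0.5721  0.2522] F [ 0.3 -1.   0.3] w 0.0426 ff 0.0
to [ 0.5525 -0.389   0.034 ] travel [1.21, 18.31, -21.82] turn [39.3, -13.9, -4.5]
sim end [ 1.14  0.84 -0.66  1.99  1.78  0.16  0.44] err 0.001
t 8.15 q [0.48 0.53 0.21 1.86 1.52 0.17 0.87] pos [ 0.5404 -0.5721  0.2522] F [ 0.3 -1.   0.3] w 0.0426 ff 0.0
to [ 0.5525 -0.389   0.14  ] travel [1.21, 18.31, -11.22] turn [39.8, -10.1, -5.9]
sim end [ 1.05  0.58 -0.58  1.97  0.63  0.24  1.45] err 0.001
t 8.15 q [0.48 0.53 0.21 1.86 1.52 0.17 0.87] pos [ 0.5404 -0.5721  0.2522] F [ 0.3 -1.   0.3] w 0.0426 ff 0.0
to [ 0.5525 -0.389   0.034 ] travel [1.21, 18.31, -21.82] turn [39.8, -10.1, -5.9]
sim end [ 1.06  0.81 -0.59  1.96  1.38  0.16  0.79] err 0.0
```

```bash
python3 -m crank '{"travel":[[0.2,3.6,-1],[0.5,7.3,-3],[0.8,11,-6],[1,14.6,-9],[1.2,18.3,-12]],"turn":[[7.8,-3,-1],[15.6,-6,-2],[23.4,-9,-2.7],[31.2,-12,-3.6],[39.3,-14.5,-4.3]],"gripper":[0.5,0.5,0.5,0.5,0.5]}' |head -1
python3 -c "
from cart import *
cart(CAS,[0.002,0,.08],35);cart(CAS,[0.002,0,.034],35)"
```

```text
clock: 8.65
t 8.65 q [ 1.03  0.59 -0.54  1.98  1.26  0.16  0.9 ] pos [ 0.5501 -0.4183  0.1542] F [-0.  -0.5 -2.8] w 0.0427 ff 0.0
to [ 0.5545 -0.3893  0.08  ] travel [0.43, 2.9, -7.42] turn [8.9, -3.7, -0.7]
sim end [ 1.18  0.8  -0.72  1.97  1.65  0.16  0.56] err 0.0
t 8.65 q [ 1.03  0.59 -0.54  1.98  1.26  0.16  0.9 ] pos [ 0.5501 -0.4183  0.1542] F [-0.  -0.5 -2.8] w 0.0427 ff 0.0
to [ 0.5545 -0.3893  0.034 ] travel [0.43, 2.9, -12.02] turn [8.9, -3.7, -0.7]
sim end [ 1.17  0.91 -0.71  1.95  1.95  0.19  0.3 ] err 0.001
```

```bash
python3 -m crank '{"travel":[[0.2,1.5,-2],[0.4,2.9,-4],[0.4,2.9,-6],[0.4,2.9,-7.4],[0.4,2.9,-7.4]],"turn":[[4,-1.5,-0.3],[8.9,-3.7,-0.7],[8.9,-3.7,-0.7],[8.9,-3.7,-0.7],[8.9,-3.7,-0.7]],"gripper":[0.5,0.5,0.5,0.5,0.5]}' |head -1
python3 -c "
from cart import *
cart(CAS,[0.002,0,.034],35)"
```

```text
clock: 9.15
t 9.15 q [ 1.23  0.82 -0.8   2.    1.81  0.23  0.43] pos [ 0.5525 -0.3904  0.0771] F [ 0.1 -0.5 -0.3] w 0.0431 ff 0.0
to [ 0.5545 -0.3893  0.034 ] travel [0.2, 0.11, -4.31] turn [0.0, -0.3, 0.0]
sim end [ 1.25  0.95 -0.83  1.98  2.03  0.3   0.28] err 0.0
```

```bash
python3 -m crank '{"travel":[[0.1,0.1,-1.5],[0.2,0.1,-3],[0.2,0.1,-4.4],[0.2,0.1,-4.4],[0.2,0.1,-4.4]],"turn":[[0,0,0],[0,-0.3,0],[0,-0.3,0],[0,-0.3,0],[0,-0.3,0]],"gripper":[0.5,0.5,0.5,0.5,0.5]}' |head -1
python3 - <<'E'
from cart import *
import cv2
cart(CAS,[0.002,0,.034],35,False)
f=bot.grab_frame('wrist');im=f['pixels'][:,:,::-1]
cv2.imwrite('pics/wrist2.png',cv2.resize(im[150:420,120:480],None,fx=2.2,fy=2.2))
E
```

```text
clock: 9.65
t 9.65 q [ 1.28  0.96 -0.89  2.    1.99  0.34  0.33] pos [ 0.5559 -0.3893  0.0361] F [ 0.  -0.1 -0. ] w 0.0426 ff 0.0
to [ 0.5545 -0.3893  0.034 ] travel [-0.14, -0.0, -0.21] turn [0.2, 0.1, -0.1]
```

View pics/wrist2.png

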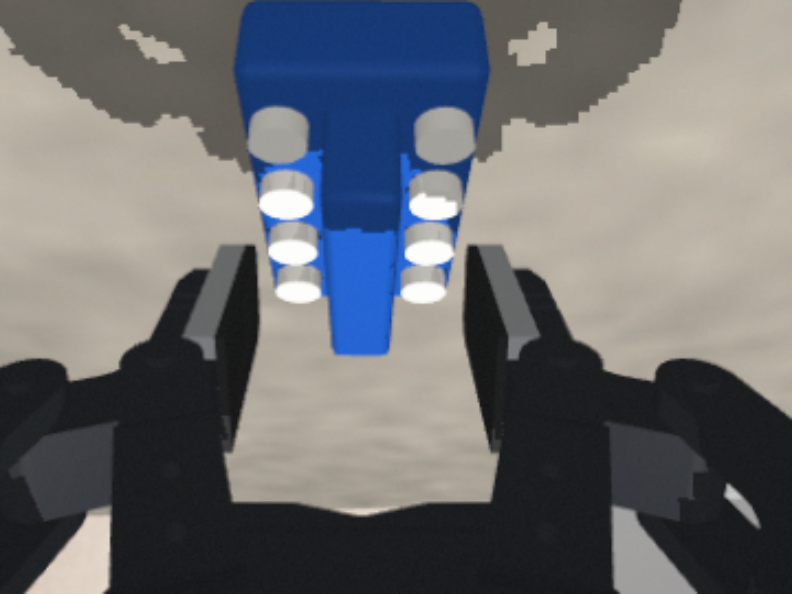

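The view is now from the far side. The rib, at (360,290), is centred between the pads at (258) and (466), and the tips are above the caps. Close.

```bash
python3 -m crank '{"travel":[[-0.1,0,-0.3],[-0.1,0,-0.3],[-0.1,0,-0.3],[-0.1,0,-0.3],[-0.1,0,-0.3]],"turn":[[0,0,0],[0,0,0],[0,0,0],[0,0,0],[0,0,0]],"gripper":[0.5,0.7,0.9,1,1]}' 50
python3 -m crank '{"travel":[[0,0,0],[0,0,0],[0,0,0.5],[0,0,1],[0,0,1.5]],"turn":[[0,0,0],[0,0,0],[0,0,0],[0,0,0],[0,0,0]],"gripper":[1,1,1,1,1]}'
python3 - <<'E'
from cart import *
o=bot.observe();print(o['qpos'].round(2))
# carry waypoints in flip config
D=CAS
for nm,fr,pt in(('lift',CAS,[0,0,.155]),):
    cart(fr,pt,35)
E
```

```text
clock: 10.2
position: [0.5547, -0.3894, 0.0328]
tool_rot: [-3.137, 0.613, 2.975]
force: [-3.8, 1.2, 6.1]
grip_width: 0.0128
finger_force: 49.0
clock: 10.7
position: [0.5547, -0.3893, 0.048]
tool_rot: [-3.138, 0.613, 2.975]
force: [0.3, 1.3, -0.3]
grip_width: 0.0124
finger_force: 48.9
[ 1.27  0.92 -0.87  2.    1.96  0.32  0.35]
t 10.7 q [ 1.27  0.92 -0.87  2.    1.96  0.32  0.35] pos [ 0.5547 -0.3893  0.048 ] F [ 0.3  1.3 -0.3] w 0.0124 ff 48.94663989543915
to [ 0.5525 -0.389   0.155 ] travel [-0.22, 0.03, 10.7] turn [0.2, 0.1, -0.1]
sim end [ 1.37  0.73 -1.02  2.01  1.41  0.34  0.79] err 0.0
```

```bash
cat > wp.py <<'E'
from sim import *
def wps(L):
    """L: list of (x,y,z,yaw,lean) world TCP waypoints"""
    o=bot.observe();q=o['qpos'];C=R.from_euler('xyz',o['tool_rot']);P=o['position'];A,M=fk(q+p[10:17],s,p);c=q.copy()
    print('t',round(float(o['clock']),2),'q',q.round(2),'pos',P.round(4),'F',o['force'].round(1),'w',round(float(o['grip_width']),4))
    t0=np.zeros(3);r0=R.identity()
    for x,y,z,yaw,lean in L:
        T=R.from_euler('xyz',[np.pi,np.radians(-lean),yaw])*R.from_euler('z',np.pi)
        t1=np.array([x,y,z])-P;r1=T*C.inv();d=(r1*r0.inv()).as_rotvec();E=0
        for k in range(1,11):
            c,e=track(c,A+t0+(t1-t0)*k/10,R.from_rotvec(d*k/10)*r0*M);E=max(E,e)
        t0,r0=t1,r1
        print('travel',(t1*100).round(1).tolist(),'turn',np.degrees(r1.as_rotvec()).round(1).tolist(),'sim',c.round(2),round(E,3))
E
python3 -c "
from wp import *
print(place(BOX,[[-.004,.089,0]]))
wps([(.53,-.36,.135,-.17,35),(.48,-.25,.14,-.1,35),(.47,-.05,.14,0,35),(.49,.12,.135,.1,35),(.50,.19,.13,.166,35),(.581,.187,.115,.166,35),(.581,.187,.047,.166,35)])"
```

```text
[[0.5785139  0.18640815 0.        ]]
t 10.7 q [ 1.27  0.92 -0.87  2.    1.96  0.32  0.35] pos [ 0.5547 -0.3893  0.048 ] F [ 0.3  1.3 -0.3] w 0.0124
travel [-2.5, 2.9, 8.7] turn [0.2, 0.1, -0.1] sim [ 1.34  0.69 -0.96  2.11  1.61  0.28  0.56] 0.0
travel [-7.5, 13.9, 9.2] turn [0.2, 0.1, 3.9] sim [ 1.39  0.57 -1.11  2.36  1.87  0.31  0.2 ] 0.0
travel [-8.5, 33.9, 9.2] turn [0.2, 0.1, 9.7] sim [ 1.12  0.82 -1.5   2.43  1.67  0.87  0.08] 0.1
travel [-6.5, 50.9, 8.7] turn [0.2, 0.1, 15.4] sim [ 0.64  0.95 -1.49  2.43  1.82  1.14 -0.28] 0.098
travel [-5.5, 57.9, 8.2] turn [0.2, 0.1, 19.2] sim [ 0.46  0.98 -1.45  2.35  1.82  1.17 -0.29] 0.0
travel [2.6, 57.6, 6.7] turn [0.2, 0.1, 19.2] sim [ 0.46  1.05 -1.36  2.17  1.87  1.11 -0.14] 0.0
travel [2.6, 57.6, -0.1] turn [0.2, 0.1, 19.2] sim [ 0.41  1.16 -1.24  2.17  2.04  1.1  -0.23] 0.0
```

```bash
python3 -c "
from wp import *
wps([(.545,-.36,.135,-.17,35),(.53,-.25,.14,-.1,33),(.525,-.05,.14,0,31),(.515,.12,.13,.1,33),(.53,.187,.12,.166,35),(.579,.187,.115,.166,35),(.579,.187,.047,.166,35)])"
```

```text
t 10.7 q [ 1.27  0.92 -0.87  2.    1.96  0.32  0.35] pos [ 0.5547 -0.3893  0.048 ] F [ 0.3  1.3 -0.3] w 0.0124
travel [-1.0, 2.9, 8.7] turn [0.2, 0.1, -0.1] sim [ 1.32  0.71 -0.96  2.08  1.59  0.3   0.58] 0.0
travel [-2.5, 13.9, 9.2] turn [0.5, 2.1, 3.9] sim [ 1.24  0.61 -1.04  2.24  1.64  0.35  0.39] 0.0
travel [-3.0, 33.9, 9.2] turn [0.5, 4.1, 9.7] sim [ 0.91  0.56 -1.17  2.36  1.64  0.55  0.05] 0.0
travel [-4.0, 50.9, 8.2] turn [0.2, 2.1, 15.4] sim [ 0.5   0.64 -1.19  2.36  1.69  0.76 -0.26] 0.0
travel [-2.5, 57.6, 7.2] turn [0.2, 0.1, 19.2] sim [ 0.33  0.72 -1.15  2.3   1.76  0.83 -0.32] 0.0
travel [2.4, 57.6, 6.7] turn [0.2, 0.1, 19.2] sim [ 0.33  0.78 -1.1   2.18  1.76  0.81 -0.22] 0.0
travel [2.4, 57.6, -0.1] turn [0.2, 0.1, 19.2] sim [ 0.26  0.92 -1.    2.18  1.96  0.84 -0.36] 0.0
```

Feasible. Lift and carry.

```bash
python3 -m crank '{"travel":[[0,0,2.5],[-0.3,0.5,5],[-0.6,1.5,7.5],[-1,3,8.7],[-1.5,6.5,9]],"turn":[[0,0,0],[0,0,0],[0,0,0],[0,0,0],[0.3,1,1.5]],"gripper":[1,1,1,1,1]}'|head -2
python3 -m crank '{"travel":[[-0.4,3.5,0.1],[-1,7,0.2],[-1.2,11,0.2],[-1.3,15,0.2],[-1.4,19,0.2]],"turn":[[0,0.6,1.2],[0.2,1.1,2.4],[0.2,1.6,3.6],[0.2,2.1,4.8],[0.2,2.6,6]],"gripper":[1,1,1,1,1]}'
python3 -c "
from wp import *
wps([(.525,-.05,.14,0,31),(.515,.12,.13,.1,33),(.53,.187,.12,.166,35)])"
```

```text
clock: 11.2
position: [0.5397, -0.3257, 0.1394]
clock: 11.7
position: [0.5253, -0.1331, 0.1399]
tool_rot: [-3.139, 0.549, 3.105]
force: [1.6, -0.8, -0.2]
grip_width: 0.0126
finger_force: 49.0
t 11.7 q [ 1.03  0.62 -1.09  2.3   1.77  0.47  0.08] pos [ 0.5253 -0.1331  0.1399] F [ 1.6 -0.8 -0.2] w 0.0126
travel [-0.0, 8.3, 0.0] turn [0.1, 0.5, 2.2] sim [ 0.88  0.62 -1.14  2.33  1.75  0.57 -0.04] 0.0
travel [-1.0, 25.3, -1.0] turn [0.2, -1.5, 7.9] sim [ 0.49  0.7  -1.16  2.33  1.79  0.79 -0.31] 0.0
travel [0.5, 32.0, -2.0] turn [0.3, -3.5, 11.7] sim [ 0.34  0.78 -1.13  2.26  1.86  0.85 -0.36] 0.0
```

```bash
python3 -m crank '{"travel":[[0,4,0],[0,8,0],[-0.3,12.5,-0.2],[-0.6,17,-0.5],[-0.9,21.5,-0.8]],"turn":[[0.1,0.3,1],[0.1,0.5,2.2],[0.2,0,3.8],[0.2,-0.5,5.5],[0.2,-1,7]],"gripper":[1,1,1,1,1]}'|head -2
python3 -m crank '{"travel":[[0,3.5,-0.2],[0.4,6.5,-0.5],[0.8,9,-0.8],[1.4,10.5,-1],[1.4,10.5,-1]],"turn":[[0,-0.8,1.5],[0.1,-1.6,3],[0.1,-2.5,4.7],[0.1,-2.5,4.7],[0.1,-2.5,4.7]],"gripper":[1,1,1,1,1]}'
python3 - <<'E'
from wp import *
X,Y=place(BOX,[[-.004,.089,0]])[0][:2]
wps([(X,Y,.118,.166,35),(X,Y,.052,.166,35)])
f=bot.grab_frame('top');pickle=__import__('pickle');pickle.dump(f,open('top2.pkl','wb'))
import cv2
cv2.imwrite('pics/top2.png',cv2.resize(f['pixels'][120:270,160:360,::-1],None,fx=4,fy=4,interpolation=cv2.INTER_CUBIC))
E
```

```text
clock: 12.2
position: [0.5163, 0.0821, 0.1318]
clock: 12.7
position: [0.5307, 0.1881, 0.1216]
tool_rot: [-3.141, 0.61, -2.972]
force: [-0.1, 0.4, -0.6]
grip_width: 0.0121
finger_force: 49.1
t 12.7 q [ 0.33  0.8  -1.22  2.31  1.86  0.97 -0.4 ] pos [0.5307 0.1881 0.1216] F [-0.1  0.4 -0.6] w 0.0121
travel [4.8, -0.2, -0.4] turn [0.0, -0.0, -0.2] sim [ 0.33  0.84 -1.18  2.2   1.87  0.93 -0.31] 0.0
travel [4.8, -0.2, -7.0] turn [0.0, -0.0, -0.2] sim [ 0.27  0.98 -1.07  2.2   2.05  0.96 -0.43] 0.0
```

View pics/top2.png

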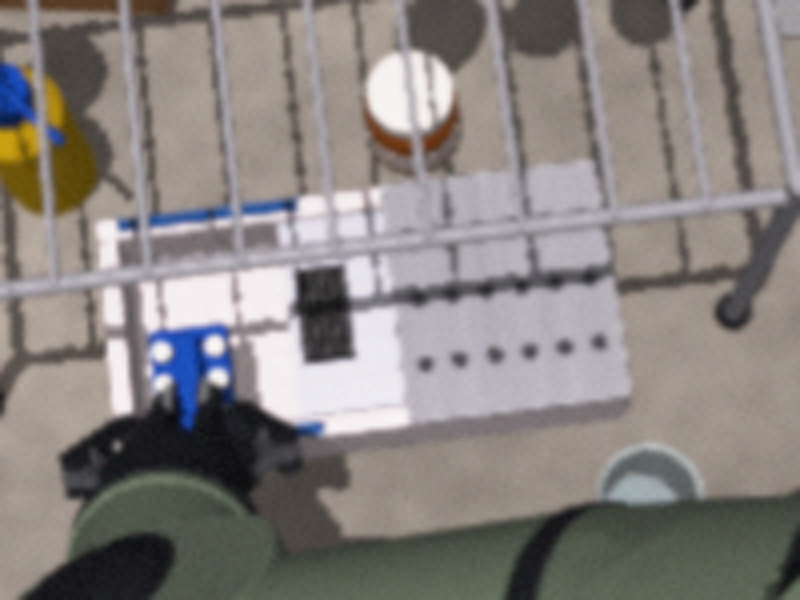

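The cassette hangs level in the grip at about (190,380), between the end wall (~140) and the cover edge (~290). The beaker is clear. Enter, then lower.

```bash
python3 -m crank '{"travel":[[1.2,0,-0.1],[2.4,-0.1,-0.2],[3.6,-0.2,-0.4],[4.8,-0.2,-0.4],[4.8,-0.2,-0.4]],"turn":[[0,0,0],[0,0,0],[0,0,0],[0,0,0],[0,0,0]],"gripper":[1,1,1,1,1]}'
python3 -m crank '{"travel":[[0,0,-1.2],[0,0,-2.4],[0,0,-3.6],[0,0,-4.6],[0,0,-5]],"turn":[[0,0,0],[0,0,0],[0,0,0],[0,0,0],[0,0,0]],"gripper":[1,1,1,1,1]}'
python3 - <<'E'
from wp import *
X,Y=place(BOX,[[-.004,.089,0]])[0][:2]
wps([(X,Y,.0448,.166,35)])
E
```

```text
clock: 13.25
position: [0.5804, 0.1829, 0.1175]
tool_rot: [-3.14, 0.611, -2.977]
force: [-0.6, 1.1, -1.6]
grip_width: 0.0125
finger_force: 49.1
clock: 13.75
position: [0.5783, 0.1836, 0.0665]
tool_rot: [-3.14, 0.609, -2.974]
force: [0.2, 0.6, -0.4]
grip_width: 0.0124
finger_force: 49.1
t 13.75 q [ 0.31  0.95 -1.12  2.22  2.    0.98 -0.38] pos [0.5783 0.1836 0.0665] F [ 0.2  0.6 -0.4] w 0.0124
travel [0.0, 0.3, -2.2] turn [0.1, -0.1, -0.0] sim [ 0.28  0.99 -1.08  2.21  2.05  0.99 -0.42] 0.0
```

```bash
python3 -m crank '{"travel":[[0,0.1,-0.6],[0,0.2,-1.2],[0,0.3,-1.6],[0,0.3,-1.9],[0,0.3,-2]],"turn":[[0,0,0],[0,0,0],[0,0,0],[0,0,0],[0,0,0]],"gripper":[1,1,1,1,1]}'
python3 -m crank '{"travel":[[0,0,-0.1],[0,0,-0.15],[0,0,-0.2],[0,0,-0.25],[0,0,-0.25]],"turn":[[0,0,0],[0,0,0],[0,0,0],[0,0,0],[0,0,0]],"gripper":[1,1,1,1,1]}'
```

```text
clock: 14.25
position: [0.5786, 0.1867, 0.0472]
tool_rot: [-3.139, 0.61, -2.974]
force: [-0.1, 0.6, -1.4]
grip_width: 0.0123
finger_force: 49.1
clock: 14.75
position: [0.5787, 0.1866, 0.045]
tool_rot: [-3.139, 0.61, -2.974]
force: [0.8, -0.7, -2.0]
grip_width: 0.0123
finger_force: 49.1
```

```bash
python3 -m crank '{"travel":[[0,0,-0.05],[0,0,-0.1],[0,0,-0.15],[0,0,-0.15],[0,0,-0.15]],"turn":[[0,0,0],[0,0,0],[0,0,0],[0,0,0],[0,0,0]],"gripper":[1,1,1,1,1]}'
```

```text
clock: 15.25
position: [0.5788, 0.1868, 0.0447]
tool_rot: [-3.138, 0.612, -2.973]
force: [-14.1, -8.1, 26.4]
grip_width: 0.0126
finger_force: 52.9
```

Floor contact occurred at the expected height. Ease off and open part way.

```bash
python3 -m crank '{"travel":[[0,0,0.1],[0,0,0.1],[0,0,0.1],[0,0,0.1],[0,0,0.1]],"turn":[[0,0,0],[0,0,0],[0,0,0],[0,0,0],[0,0,0]],"gripper":[1,0.9,0.75,0.6,0.55]}'
python3 -m crank '{"travel":[[0,0,0.1],[0,0,0.5],[0,0,1.5],[0,0,2.5],[0,0,3.5]],"turn":[[0,0,0],[0,0,0],[0,0,0],[0,0,0],[0,0,0]],"gripper":[0.55,0.55,0.55,0.55,0.55]}'
python3 - <<'E'
from wp import *
import cv2
X,Y=place(BOX,[[-.0,.018,0]])[0][:2];x0,y0=place(BOX,[[-.01,.060,0]])[0][:2]
wps([(x0,y0,.11,.166,35),(X,Y,.10,.166,35),(X,Y,.075,.166,35),(*place(BOX,[[-.0,.118,0]])[0][:2],.075,.166,35)])
f=bot.grab_frame('top')
cv2.imwrite('pics/top3.png',cv2.resize(f['pixels'][120:270,160:360,::-1],None,fx=4,fy=4,interpolation=cv2.INTER_CUBIC))
f=bot.grab_frame('wrist')
cv2.imwrite('pics/w3.png',f['pixels'][:,:,::-1])
E
```

```text
clock: 15.75
position: [0.5787, 0.1866, 0.0443]
tool_rot: [-3.139, 0.61, -2.974]
force: [-0.0, 0.3, -0.7]
grip_width: 0.038
finger_force: 0.0
clock: 16.25
position: [0.5788, 0.1868, 0.0807]
tool_rot: [-3.139, 0.611, -2.974]
force: [-0.1, -1.4, -0.2]
grip_width: 0.0387
finger_force: 0.0
t 16.25 q [ 0.31  0.92 -1.13  2.21  1.96  0.96 -0.36] pos [0.5788 0.1868 0.0807] F [-0.1 -1.4 -0.2] w 0.0387
travel [-0.1, -3.0, 2.9] turn [0.1, 0.0, -0.0] sim [ 0.41  0.84 -1.19  2.25  1.9   0.91 -0.29] 0.0
travel [1.5, -7.0, 1.9] turn [0.1, 0.0, -0.0] sim [ 0.49  0.85 -1.16  2.25  1.96  0.85 -0.25] 0.0
travel [1.5, -7.0, -0.6] turn [0.1, 0.0, -0.0] sim [ 0.47  0.91 -1.12  2.25  2.04  0.87 -0.3 ] 0.0
travel [-0.1, 2.9, -0.6] turn [0.1, 0.0, -0.0] sim [ 0.24  0.95 -1.13  2.18  1.95  1.01 -0.38] 0.0
```

View pics/w3.png

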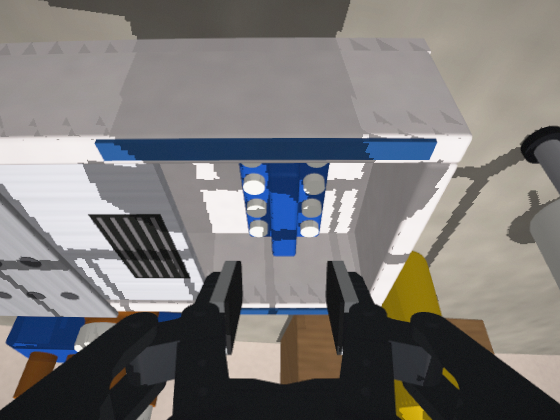

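The cassette stands released and upright in the compartment at (285,205) in the wrist picture; the pad is at (140,245). Close the fingers and go over the pad.

```bash
python3 -m crank '{"travel":[[0,0,1.2],[0,-0.3,2.2],[0,-1.5,2.6],[0.4,-3.5,2.4],[1,-5.5,2]],"turn":[[0,0,0],[0,0,0],[0,0,0],[0,0,0],[0,0,0]],"gripper":[0.7,0.8,0.9,1,1]}' 30 |head -2
python3 -m crank '{"travel":[[0.5,-1.5,-0.3],[0.8,-1.5,-1],[0.8,-1.5,-1.6],[0.8,-1.5,-2],[0.8,-1.5,-2.2]],"turn":[[0,0,0],[0,0,0],[0,0,0],[0,0,0],[0,0,0]],"gripper":[1,1,1,1,1]}'
python3 - <<'E'
from wp import *
wps([(*place(BOX,[[.006,.019,0]])[0][:2],.0715,.166,35),(*place(BOX,[[.006,.119,0]])[0][:2],.0715,.166,35)])
E
```

```text
clock: 16.85
position: [0.5888, 0.131, 0.1]
clock: 17.35
position: [0.5962, 0.1177, 0.0769]
tool_rot: [-3.14, 0.61, -2.973]
force: [0.0, 0.1, 0.2]
grip_width: 0.0001
finger_force: 0.0
t 17.35 q [ 0.47  0.91 -1.11  2.22  2.01  0.86 -0.27] pos [0.5962 0.1177 0.0769] F [0.  0.1 0.2] w 0.0001
travel [0.4, 0.1, -0.5] turn [0.1, -0.1, -0.1] sim [ 0.46  0.92 -1.1   2.21  2.03  0.86 -0.27] 0.0
travel [-1.3, 10.0, -0.5] turn [0.1, -0.1, -0.1] sim [ 0.24  0.97 -1.12  2.15  1.94  0.99 -0.35] 0.0
```

```bash
python3 -m crank '{"travel":[[0.3,0,-0.2],[0.3,0,-0.4],[0.3,0,-0.5],[0.3,0,-0.55],[0.3,0,-0.55]],"turn":[[0,0,0],[0,0,0],[0,0,0],[0,0,0],[0,0,0]],"gripper":[1,1,1,1,1]}'|sed -n 1,4p
python3 -m crank '{"travel":[[0,0,-0.05],[0,0,-0.1],[0,0,-0.1],[0,0,-0.1],[0,0,-0.1]],"turn":[[0,0,0],[0,0,0],[0,0,0],[0,0,0],[0,0,0]],"gripper":[1,1,1,1,1]}'|sed -n 1,4p
```

```text
clock: 17.85
position: [0.5996, 0.1167, 0.0719]
tool_rot: [-3.139, 0.61, -2.974]
force: [-0.3, -0.9, -0.5]
clock: 18.35
position: [0.5997, 0.1167, 0.071]
tool_rot: [-3.139, 0.61, -2.974]
force: [-0.4, 0.5, -0.0]
```

```bash
python3 -m crank '{"travel":[[0,0,-0.03],[0,0,-0.06],[0,0,-0.1],[0,0,-0.1],[0,0,-0.1]],"turn":[[0,0,0],[0,0,0],[0,0,0],[0,0,0],[0,0,0]],"gripper":[1,1,1,1,1]}'|sed -n 1,4p

```

```text
clock: 18.85
position: [0.5996, 0.1166, 0.0699]
tool_rot: [-3.139, 0.61, -2.974]
force: [-0.3, 0.1, -0.4]
```

```bash
python3 -m crank '{"travel":[[0,0,-0.02],[0,0,-0.04],[0,0,-0.06],[0,0,-0.06],[0,0,-0.06]],"turn":[[0,0,0],[0,0,0],[0,0,0],[0,0,0],[0,0,0]],"gripper":[1,1,1,1,1]}'|sed -n 1,4p

```

```text
clock: 19.35
position: [0.5997, 0.1167, 0.0695]
tool_rot: [-3.139, 0.611, -2.974]
force: [-2.6, -0.1, 5.8]
```

```bash
python3 -m crank '{"travel":[[0,0,-0.04],[0,0,-0.04],[0,0,-0.04],[0,0,-0.04],[0,0,-0.04]],"turn":[[0,0,0],[0,0,0],[0,0,0],[0,0,0],[0,0,0]],"gripper":[1,1,1,1,1]}'|sed -n 1,4p

```

```text
clock: 19.85
position: [0.5998, 0.1167, 0.0693]
tool_rot: [-3.139, 0.611, -2.974]
force: [-4.3, -1.8, 10.2]
```

```bash
python3 -m crank '{"travel":[[0,0,-0.04],[-0.05,0.3,-0.04],[-0.12,0.7,-0.04],[-0.2,1.2,-0.04],[-0.28,1.7,-0.04]],"turn":[[0,0,0],[0,0,0],[0,0,0],[0,0,0],[0,0,0]],"gripper":[1,1,1,1,1]}'|sed -n 1,4p

```

```text
clock: 20.35
position: [0.5969, 0.1339, 0.0691]
tool_rot: [-3.139, 0.611, -2.973]
force: [-8.6, -2.6, 16.6]
```

```bash
python3 -m crank '{"travel":[[-0.09,0.3,0],[-0.17,0.7,0],[-0.25,1.2,0],[-0.33,1.7,0],[-0.42,2.2,0]],"turn":[[0,0,0],[0,0,0],[0,0,0],[0,0,0],[0,0,0]],"gripper":[1,1,1,1,1]}'|sed -n 1,4p
python3 - <<'E'
from workcell import bot
import cv2
cv2.imwrite('pics/w4.png',bot.grab_frame('wrist')['pixels'][:,:,::-1])
E
```

```text
clock: 20.85
position: [0.593, 0.1559, 0.0692]
tool_rot: [-3.139, 0.612, -2.974]
force: [-4.3, -2.8, 13.4]
```

View pics/w4.png

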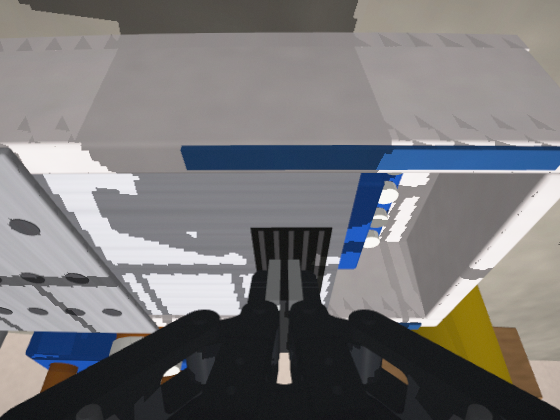

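The fingertips sit on the pad at about (290,265), and the cover has moved with them and now partly covers the cassette. Continue dragging.

```bash
python3 -m crank '{"travel":[[-0.1,0.5,0],[-0.19,1,0],[-0.28,1.5,0],[-0.36,2,0],[-0.45,2.5,0]],"turn":[[0,0,0],[0,0,0],[0,0,0],[0,0,0],[0,0,0]],"gripper":[1,1,1,1,1]}'|sed -n 1,4p
python3 -m crank '{"travel":[[-0.08,0.4,0],[-0.16,0.8,0],[-0.24,1.2,0],[-0.31,1.6,0],[-0.37,2,0]],"turn":[[0,0,0],[0,0,0],[0,0,0],[0,0,0],[0,0,0]],"gripper":[1,1,1,1,1]}'|sed -n 1,4p

```

```text
clock: 21.4
position: [0.5886, 0.1809, 0.0692]
tool_rot: [-3.139, 0.612, -2.974]
force: [-3.7, -1.9, 13.4]
clock: 21.9
position: [0.5851, 0.2008, 0.0693]
tool_rot: [-3.139, 0.612, -2.974]
force: [-2.1, -2.4, 11.8]
```

```bash
python3 -m crank '{"travel":[[-0.04,0.25,-0.03],[-0.08,0.5,-0.03],[-0.12,0.7,-0.03],[-0.15,0.9,-0.03],[-0.18,1.1,-0.03]],"turn":[[0,0,0],[0,0,0],[0,0,0],[0,0,0],[0,0,0]],"gripper":[1,1,1,1,1]}'|sed -n 1,4p
python3 -m crank '{"travel":[[-0.02,0.1,0],[-0.03,0.2,0],[-0.05,0.3,0],[-0.07,0.4,0],[-0.07,0.4,0]],"turn":[[0,0,0],[0,0,0],[0,0,0],[0,0,0],[0,0,0]],"gripper":[1,1,1,1,1]}'|sed -n 1,4p

```

```text
clock: 22.4
position: [0.5833, 0.212, 0.0692]
tool_rot: [-3.139, 0.612, -2.974]
force: [-4.9, -2.2, 15.6]
clock: 22.9
position: [0.5829, 0.2145, 0.0691]
tool_rot: [-3.136, 0.612, -2.974]
force: [-5.1, -10.4, 20.0]
```

The cover is against its stop: lateral force jumped to 10 N after about 99 mm of drag, against 98 mm expected. Lift straight off and check.

```bash
python3 -m crank '{"travel":[[0,0,0.2],[0,0,0.8],[0,0,1.6],[-0.5,0,2.4],[-1.5,0,2.8]],"turn":[[0,0,0],[0,0,0],[0,0,0],[0,0,0],[0,0,0]],"gripper":[1,1,1,1,1]}'|sed -n 1,4p
python3 -m crank '{"travel":[[-2,0,0.2],[-4,0,0.4],[-5,0,0.6],[-6,0,0.8],[-6,0,0.8]],"turn":[[0,0,0],[0,0,0],[0,0,0],[0,0,0],[0,0,0]],"gripper":[1,1,1,1,1]}'|sed -n 1,4p
python3 - <<'E'
from workcell import bot
import cv2
cv2.imwrite('pics/w5.png',bot.grab_frame('wrist')['pixels'][:,:,::-1])
cv2.imwrite('pics/top5.png',cv2.resize(bot.grab_frame('top')['pixels'][120:270,160:360,::-1],None,fx=4,fy=4,interpolation=cv2.INTER_CUBIC))
E
```

```text
clock: 23.4
position: [0.5669, 0.2157, 0.0973]
tool_rot: [-3.14, 0.611, -2.975]
force: [-0.4, 0.1, 0.1]
clock: 23.9
position: [0.5062, 0.2159, 0.1045]
tool_rot: [-3.139, 0.61, -2.973]
force: [0.8, 0.3, 0.7]
```

View pics/w5.png

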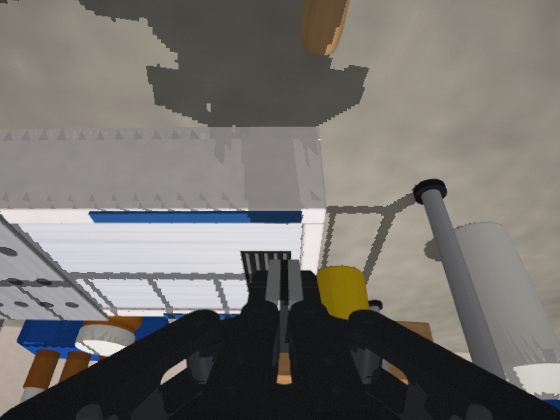

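The wrist picture shows the cover fully shut against the end wall at (305,250), with the pad at about (265,262) near it. The arm is clear. Handing in.

```bash
python3 -c "
from workcell import bot
print(bot.job_done())"
```

```text
the job is handed in; nothing more can be done
None
```

The blue cassette was set down upright on the compartment floor, the cover was dragged shut to its stop over it, and the job was handed in at about 24 s; no verdict was returned.

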